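# Hang the spice bin back on the slatted stand

## Task

Stand the green bin up on its base on the worktop and let go of it, then take it again and hang it in the upper groove of the slatted stand beside the white bin: tip its lip up into the groove and swing the bin down until it hangs fully home against the slats. Then put the small brown dropper bottle upright into the hanging green bin; do not knock over or push away the salt shaker and the spice jar.

Things in the scene. Friction and masses are not known exactly. Their poses are not given: they have to be found in the camera images.
- green_bin: Green open bin, loose, 0.11 kg: 56 wide (y) x 56 deep (x) x 62 high (z), walls and floor 3 mm. Origin: middle of the base's underside; z out of the mouth, +x to the back. Back 62 high, front (-x) 40, sides 40 rising to 62. Starts lying on its +y side (y down, origin 28 mm high), mouth to the left. Leaned within 35 degrees of upright on a bottom edge, it settles onto its base.
- lip (a point): Point of the green bin at x 28, y 0, z 58 mm of its frame (same axes): underside of the hanging lip, at the back wall's outer face. The lip is 46 wide: a web (z 58 to 62) runs back from x 28 to 40.5, and at its end a tongue (x 37 to 40.5) stands up to z 86. Hung, the web rests on the groove's lower edge, the tongue is up behind the slat above, the back lies on the slats.
- stand: Fixed counter stand of pale slats, 260 wide, 260 high; thin dark foot, 6 thick, from 35 in front of the slat face to 45 behind. Origin: on the worktop, mid-width, in the plane of the slat face; +x into the stand, y along the grooves, z up. Grooves open at z 90 to 112 (lower) and 200 to 222 mm (upper). The slats' edges there are 5 thick; top slat z 222 to 258.
- groove (a point): Point on the stand's slat face at the lower edge of the upper groove, 35 mm to -y of the stand's middle (axes as the stand's): a good place for the green bin's lip. Inside, the groove is T-shaped: behind the 5 mm slat edges it is 19 deep (x 5 to 24) and reaches 12 mm above and below its 22 mm opening. It is free from 89 mm to -y to 89 mm to +y of this point.
- white_bin: White bin of the same shape, with a pump bottle in it, fixed in the stand's upper groove. Origin and axes as the green bin's; the origin lies at x -28, y 82, z 142 mm of the stand's frame. It shows how a hung bin sits.
- bottle: Small brown dropper bottle, loose, 0.07 kg, standing, 33 across, 102 high. Origin: middle of its underside, z up. Brown body 32 diameter to z 62, black collar 24 diameter to z 77, black rubber bulb 12 across to z 102.
- salt: Salt shaker, clear with a grey top, 44 across, 90 high, standing, loose. Origin: middle of its underside. Not to be disturbed.
- spice: Spice jar with a red lid, 45 across, 106 high, standing, loose, left of the stand. Origin: middle of its underside. Not to be disturbed.
There are look-alikes about, which are no part of the job. Leave any blue, orange or turquoise look-alike of the bottle alone.

How it is judged:
By the outcome, as a careful person would: the job done as asked, in the order asked, and still so for the second after the job is handed in, with the robot touching nothing.
It also fails if it takes over 72 s, if anything falls off the work surface, if the arm or the gripper's body presses on something with over 40 N, if the wrist force passes 120 N, or if a joint passes its speed limit or range.

## Robot

A 7-joint arm with a two-finger parallel gripper is mounted at the origin on a cart in front of the work surface, level with it; the furniture and walls round the work are solid. World frame = base frame: x ahead of the robot, y to its left, z up, the work surface at z = 0. Lengths are in mm, angles in degrees, forces in N, time in s.
With the tool pointing down it reaches from about 400 to 850 mm from the base axis. Payload 4.5 kg.
Tool frame: the origin (TCP) lies between the finger pads; the fingertips stand 11 mm ahead of it and the grasp point (between the pads) lies 8 mm behind it; z points along the fingers, y is the line along which they close (so a half turn about z gives the same grasp; the last joint's range is limited). The gripper opens to 85 mm and grips with 20 to 120 N. Pads are 22 mm wide; open, the fingers measure 114 mm over their backs; the gripper's body (76 mm by 85 mm) begins 54 mm behind the grasp point. The pads swing forward as they close: fully open they stand 13 mm farther back than shut.
Start: joints at [-66.761, 39.483, -11.15, 89.685, 9.013, 51.709, -12.324], TCP at [227.04, 582.328, 242.317] pointing down, gripper open.
Joint ranges: [-172.22, 172.22], [-26.19, 119.32], [-84.43, 86.54], [7.71, 146.69], [-57.33, 237.33], [2.42, 119.75], [-152.13, 152.13]. Speed limits (degrees/s): [147.25, 147.25, 180, 180, 180, 180, 180].

## Interface

Orientations are given as [roll, pitch, yaw] about the fixed x, y, z axes, in that order (R = Rz(yaw) Ry(pitch) Rx(roll)).
In Python, from cell import state, snapshot, camera_model, order, spotter gives the robot as it stands.
- The arm moves only by the shell command python3 -m creep 'ROWS'. ROWS is JSON, a list of rows, each a list of 5 numbers: the shift along the tool's x, y, z in mm, then the turn about the tool's z in degrees, then the opening, from 0 (shut) to 1 (fully open). A call has 1 to 8 rows; each row is the pose to reach, as a shift and turn from the pose commanded when the call began, along the tool's axes at that moment; what a row does not reach only later rows make up. A row lasts 1/12 s, in which the tool goes at most 41.7 mm and 7.16 degrees, less where a joint would pass 70% of its speed; a pose out of reach is approached as far as the arm can. A call with a gripper value outside its range is refused whole. The fingers move at their own pace and stop on an object; the grip force is fixed at half the most. Time passes only in rows, so rows that repeat a pose let the fingers close. It gives the time, the measured TCP pose, the force, the opening and the grip force at its end, in the units of the state.
- state(): the state, without advancing time (a new reading comes with each control period).
- snapshot(name): name is "side" or "top" or "wrist"; returns (picture, depth): 400x640x3 uint8, red, green, blue; 400x640 float32, mm along the optical axis (not along the pixel's ray), 0 where there is no reading.
- camera_model(name): a dict with "mtx" (3x3 intrinsics, pixels), "view" (4x4, takes a point from world to camera coordinates). Camera axes: x right, y down, z forward; pixel columns grow to the right and rows downward; lengths in mm; the calibration is good to about 2 mm. A picture is of the moment at which its call begins: read the wrist's pose just before it. camera_model takes no time and is no camera call; for the wrist camera it gives the pose at the moment of the call.
- order.hand_in(): hands the job in; it is judged then, once.
Trained networks look in the newest picture that a camera, given by its name, has taken for a name from the list of things; names that differ only in an ending like _2 or _b are one class to them, and where a whole thing is asked for, a point or a joint stands for the part that bears it (a point fixed in the world has none). Each returns a list of dicts, best first, with "confidence" (0 to 1); they miss things now and then, are a little off and sometimes report something else, mostly with a low value. They report only what shows in the picture. A call takes as long as a camera call. They do not tell look-alikes from the thing itself.
- spotter.find_in(camera, label): "rect" ([centre column, centre row, width, height] in pixels, round what is visible of it).
- spotter.landmark_of(camera, label): "pixel" ([row, column] in pixels: a listed point, or the origin of a listed thing).
The state is a dict: "time_s": time; "qpos": joint angles; "qd": joint speeds; "joint_efforts": joint torques, N m; "tool_pos": TCP position; "ee_rot": TCP orientation; "ft_force": force on the tool from outside, world axes, zero at the start; "torque": the same for the moment, N m; "width": finger opening in mm; "gripper_force": force on a finger pad.
Only numpy, scipy, OpenCV 4.12 (cv2) and the standard library are available. Lean on these libraries where they do the work, as an engineer would, in place of code of your own. Each camera call takes 0.05 s, during which the arm holds its last target. There are 200 camera calls.

## Working session

There is one attempt and no reset: what is moved stays moved. The work goes in short steps, Python scripts to look and compute and a shell command to move; the robot and the scene stay as the last step left them, time stands still between calls to the robot, and variables do not carry over. Pictures are saved under pics/ and viewed, at most 10 in all, crops included, and the job is handed in when it is done.

```bash
mkdir -p pics; cat > h.py <<'E'
import numpy as np,cv2
from cell import state,snapshot,camera_model,order,spotter
def save(n,im): cv2.imwrite('pics/'+n+'.png',cv2.cvtColor(im,cv2.COLOR_RGB2BGR))
def w(cm,u,v,d):
    K=np.array(cm['mtx']);V=np.array(cm['view'])
    p=np.linalg.inv(K)@[u,v,1]*d
    return np.linalg.inv(V)@np.r_[p,1]
def ray(cm,u,v):
    V=np.linalg.inv(np.array(cm['view']));d=V[:3,:3]@np.linalg.inv(np.array(cm['mtx']))@[u,v,1]
    return V[:3,3],d/np.linalg.norm(d)
def tri(rs):
    A=sum(np.eye(3)-np.outer(d,d) for o,d in rs);b=sum((np.eye(3)-np.outer(d,d))@o for o,d in rs)
    return np.linalg.solve(A,b)
def cloud(cm,D):
    v,u=np.mgrid[:D.shape[0],:D.shape[1]]
    K=np.array(cm['mtx']);V=np.linalg.inv(np.array(cm['view']))
    P=np.stack([(u-K[0,2])/K[0,0]*D,(v-K[1,2])/K[1,1]*D,D],-1)
    P=P@V[:3,:3].T+V[:3,3]; P[D==0]=np.nan
    return P
E
python3 - <<'E'
from h import *
s=state();print(s)
R={}
for c in ('side','top','wrist'):
    cm=camera_model(c);im,d=snapshot(c);save(c+'0',im);np.savez('pics/%s0.npz'%c,im=im,d=d,mtx=cm['mtx'],view=cm['view'])
    V=np.linalg.inv(np.array(cm['view']));print(c,V[:3,3].round(),V[:3,2].round(2))
    for n in ('green_bin','stand','groove','white_bin','bottle','salt','spice','lip'):
        if c=='wrist' : continue
        L=spotter.landmark_of(c,n)
        for l in L[:4]:
            r,cc=l['pixel'];p=w(cm,cc,r,d[int(r),int(cc)]) if 0<=r<400 and 0<=cc<640 else np.zeros(4)
            print(c,n,round(l['confidence'],2),np.round([cc,r]),p[:3].round())
E
python3 -c "
import cv2;a=cv2.imread('pics/side0.png');b=cv2.imread('pics/top0.png')"
```

```text
{'time_s': 0.0, 'qpos': array([-66.76269313,  39.53443333, -11.1450689 ,  89.74794267,
         9.01269455,  51.71145798, -12.32445631]), 'qd': array([ 0.06518871,  0.0022927 , -0.05654333,  0.01353336, -0.04102869,
        0.05400735, -0.08176205]), 'joint_efforts': array([ 4.52666782e-04, -5.39603126e+01, -1.26647048e+00, -1.58549827e+01,
        9.05450637e-03,  9.26009699e-03,  6.57534443e-06]), 'tool_pos': array([226.84375197, 581.66092465, 241.45626955]), 'ee_rot': array([-1.79888437e+02,  8.32652760e-03,  1.58704601e+02]), 'ft_force': array([-0.13947702,  0.52448391,  0.19995164]), 'torque': array([-0.00191312,  0.03656698,  0.00331587]), 'gripper_force': 0.0, 'width': 85.15997809707198}
side [ 135. -894.  858.] [ 0.34  0.74 -0.58]
side green_bin 0.97 [322. 254.] [517. -90.  36.]
side green_bin 0.32 [328. 315.] [ 444. -286.   15.]
side stand 0.63 [303. 171.] [569. 162. 173.]
side stand 0.56 [328. 209.] [649. 141.   7.]
side groove 0.67 [338. 164.] [679. 131. 189.]
side white_bin 0.97 [302. 173.] [564. 165. 167.]
side bottle 0.81 [287. 228.] [477.  92.  17.]
side bottle 0.6 [33
[... 287 characters left out ...]
  0.   -1.  ]
top green_bin 0.69 [367. 218.] [ 518. -102.   -2.]
top green_bin 0.25 [237. 241.] [443. 332.  82.]
top stand 0.81 [292. 182.] [639. 153.  41.]
top stand 0.26 [414. 238.] [ 448. -252.   61.]
top groove 0.77 [300. 170.] [658. 115. 247.]
top white_bin 0.72 [275. 199.] [574. 192. 226.]
top bottle 0.66 [446. 236.] [ 452. -367.   26.]
top bottle 0.51 [308. 226.] [490.  97. 105.]
top bottle 0.44 [416. 237.] [ 451. -256.   74.]
top bottle 0.42 [408. 219.] [ 512. -234.   62.]
top salt 0.48 [346. 207.] [555. -31.  -3.]
top salt 0.43 [239. 244.] [432. 332.  54.]
top spice 0.77 [204. 186.] [626. 439.  91.]
top lip 0.86 [348. 205.] [561. -35.  -0.]
wrist [153. 613. 374.] [ 0.29 -0.11 -0.95]
```

View pics/side0.png

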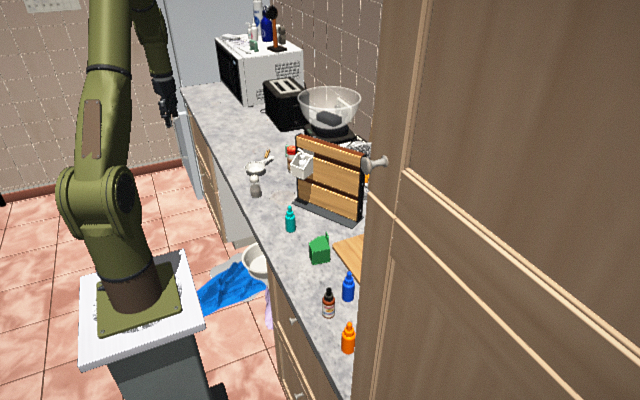

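View pics/top0.png

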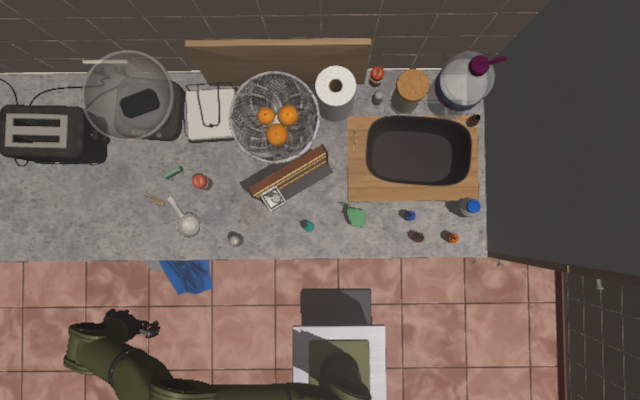

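```bash
python3 - <<'E'
from h import *
for c in ('top','side'):
    z=np.load('pics/%s0.npz'%c);P=cloud(z,z['d'].astype(float));im=z['im'];hsv=cv2.cvtColor(im,cv2.COLOR_RGB2HSV)
    print(c,z['mtx'][0,0])
    for nm,(h0,h1),box in [('green',(55,75),(520,-90)),('teal',(80,95),(480,95)),('blue',(105,125),(520,-240)),('red',(0,180),(620,440)),('salt',(0,180),(440,330)),('brown',(0,180),(450,-265))]:
        m=(np.hypot(P[...,0]-box[0],P[...,1]-box[1])<60)&(P[...,2]>10)&(P[...,2]<130)
        if h1<180: m&=(hsv[...,0]>=h0)&(hsv[...,0]<=h1)&(hsv[...,1]>90)
        q=P[m]
        if len(q): print(nm,len(q),'med',np.median(q,0).round(),'min',np.percentile(q,2,axis=0).round(),'max',np.percentile(q,98,axis=0).round())
    # stand top: points z 245..262
    m=(P[...,2]>246)&(P[...,2]<268)&(np.hypot(P[...,0]-650,P[...,1]-140)<180)
    q=P[m];print('standtop',len(q),q.mean(0).round(1))
    r=cv2.minAreaRect(q[:,:2].astype(np.float32));print(r,cv2.boxPoints(r).round())
    m=(P[...,2]>30)&(P[...,2]<190)&(np.hypot(P[...,0]-650,P[...,1]-140)<150)
    q=P[m];print('face',len(q));
    if c=='side':np.save('face.npy',q)
q=np.load('face.npy')
import random
best=(0,)
rng=np.random.default_rng(0)
for _ in range(500):
    a,b=q[rng.integers(len(q),size=2)];t=(b-a)[:2]
    L=np.hypot(*t)
    if L<60: continue
    n=np.array([-t[1],t[0]])/L;k=np.abs((q[:,:2]-a[:2])@n)<3
    if k.sum()>best[0]:best=(k.sum(),n,k)
k=best[2];c0=q[k][:,:2].mean(0);u,s,vt=np.linalg.svd(q[k][:,:2]-c0,full_matrices=False);t=vt[0];pr=(q[k][:,:2]-c0)@t
print(best[0],c0.round(1),'dir',np.degrees(np.arctan2(t[1],t[0])),pr.min(),pr.max(),c0+t*pr.min(),c0+t*pr.max())
E
```

```text
top 488.72305454349515
teal 61 med [488.  96.  73.] min [478.  85.  20.] max [504. 110. 100.]
blue 49 med [ 520. -239.   76.] min [ 511. -252.   55.] max [ 538. -229.   99.]
red 247 med [640. 446. 102.] min [620. 432.  13.] max [663. 473. 113.]
salt 151 med [448. 338.  77.] min [429. 324.  13.] max [466. 359.  94.]
brown 108 med [ 452. -262.   62.] min [ 409. -304.   10.] max [ 468. -251.  104.]
standtop 947 [655.9 152.6 257.9]
((656.7326049804688, 152.5645294189453), (31.652484893798828, 259.7344970703125), 30.179384231567383) [[578. 257.]
 [708.  32.]
 [736.  48.]
 [605. 273.]]
face 1665
side 403.1875014877694
green 441 med [515. -85.  54.] min [488. -95.  12.] max [545. -40.  59.]
teal 190 med [486.  89.  54.] min [474.  80.  13.] max [502. 101.  98.]
blue 273 med [ 519. -252.   54.] min [ 507. -260.   13.] max [ 535. -239.   99.]
red 145 med [627. 442.  87.] min [618. 430.  15.] max [649. 467. 109.]
salt 219 med [442. 329.  50.] min [425. 320.  11.] max [461. 349.  90.]
brown 324 med [ 446. -279.   54.] min [ 434. -287.   11.] max [ 507. -249.  100.]
standtop 576 [653.8 142.1 256.1]
((654.4156494140625, 149.854736328125), (36.88151168823242, 260.592529296875), 30.405261993408203) [[573. 253.]
 [704.  28.]
 [736.  47.]
 [604. 272.]]
face 2770
1666 [654.5 123.7] dir -59.80497684636134 -152.75267533320002 109.95494364085235 [577.68881734 255.72162771] [709.81626708  28.65857459]
```

```bash
python3 -m creep '[[0,0,-41,0,1],[12,-37,-58,-7,1],[24,-74,-58,-14,1],[36,-111,-58,-21,1],[48,-148,-58,-28,1],[50,-188,-58,-35,1],[50,-228,-58,-42,1],[50,-268,-58,-49,1]]'; python3 -c "
from h import *
s=state();print(s['tool_pos'],s['ee_rot'],s['qpos'].round(),s['time_s'])"
```

```text
time_s: 1.62
tool_pos: [82.2, 349.1, 300.4]
ee_rot: [180.0, 0.0, -151.9]
ft_force: [0.2, 0.1, 0.6]
width: 85.3
gripper_force: 0.0
[ 82.23942081 349.09266333 300.37490093] [ 1.79985586e+02  3.81025610e-02 -1.51909369e+02] [-62.  16. -29. 126.  12.  41.  19.] 1.6167
```

```bash
python3 -m creep '[[-28,-24,0,0,1],[-56,-48,0,0,1],[-84,-72,0,0,1],[-112,-96,0,0,1],[-140,-122,0,0,1],[-169,-146,0,0,1],[-164,-186,0,0,1],[-159,-226,0,0,1]]' && python3 -m creep '[[5,-41,0,0,1],[9,-82,0,0,1],[14,-122,0,0,1],[18,-163,0,0,1],[23,-204,0,0,1],[28,-245,0,0,1],[32,-285,0,0,1],[37,-326,0,0,1]]' && python3 -m creep '[[0,0,0,0,1],[0,0,0,0,1]]'
python3 - <<'E'
from h import *
s=state();print(s['qpos'].round())
cm=camera_model('wrist');im,d=snapshot('wrist');save('wrist1',im);np.savez('pics/wrist1.npz',im=im,d=d,mtx=cm['mtx'],view=cm['view'])
print(cm['mtx'])
for n in ('green_bin','lip','groove','bottle','stand'):
    for l in spotter.landmark_of('wrist',n)[:4]:
        r,c=l['pixel'];print(n,round(l['confidence'],2),round(c),round(r),w(cm,c,r,d[int(min(max(r,0),399)),int(min(max(c,0),639))])[:3].round())
E
```

```text
time_s: 2.28
tool_pos: [331.0, 224.5, 300.4]
ee_rot: [179.9, 0.1, -152.3]
ft_force: [-0.0, -0.9, -0.2]
width: 85.3
gripper_force: 0.0
time_s: 2.95
tool_pos: [448.2, -83.3, 300.6]
ee_rot: [-180.0, 0.0, -152.3]
ft_force: [1.3, 1.4, 0.2]
width: 85.3
gripper_force: 0.0
time_s: 3.12
tool_pos: [448.1, -83.8, 300.1]
ee_rot: [-180.0, 0.0, -152.7]
ft_force: [0.1, 0.5, 0.2]
width: 85.1
gripper_force: 0.0
[ 19.  23. -21. 113.  11.  46. 110.]
[[314.60353447   0.         321.08172816]
 [  0.         314.60353447 198.14793979]
 [  0.           0.           1.        ]]
green_bin 0.56 293 202 [522. -89.  17.]
lip 0.74 316 237 [538. -44.  56.]
bottle 0.91 194 150 [ 511. -232.   33.]
bottle 0.86 109 45 [ 443. -367.   23.]
bottle 0.8 192 92 [ 444. -253.   46.]
stand 0.9 389 323 [640. 141.   8.]
```

View pics/wrist1.png

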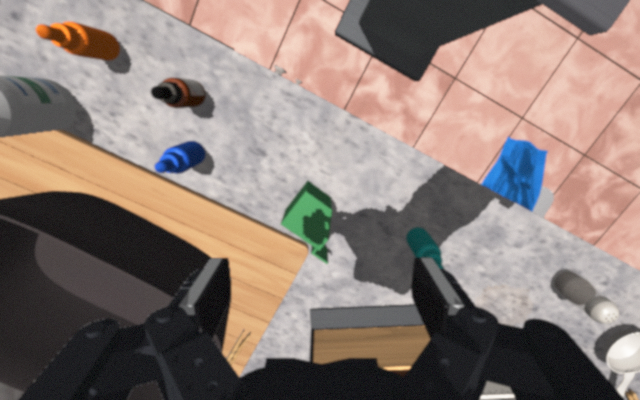

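```bash
python3 - <<'E'
from h import *
z=np.load('pics/wrist1.npz');im=z['im'];P=cloud(z,z['d'].astype(float));hsv=cv2.cvtColor(im,cv2.COLOR_RGB2HSV)
save('crop1',cv2.resize(im[170:275,260:370],None,fx=5.4,fy=5.4,interpolation=cv2.INTER_CUBIC))
m=(hsv[...,0]>50)&(hsv[...,0]<80)&(hsv[...,1]>80);m&=np.hypot(P[...,0]-515,P[...,1]+75)<80
q=P[m]
for a,b in [(0,15),(15,30),(30,45),(45,52),(52,60),(60,70)]:
    k=(q[:,2]>=a)&(q[:,2]<b);print(a,b,k.sum())
t=q[(q[:,2]>50)&(q[:,2]<62)];print(t[:,2].mean())
h=cv2.convexHull(t[:,:2].astype(np.float32))[:,0];e=cv2.approxPolyDP(h,3,True)[:,0];print(e.round(1))
for i in range(len(e)):
    d=e[(i+1)%len(e)]-e[i];print(np.hypot(*d).round(1),np.degrees(np.arctan2(d[1],d[0])).round(1))
E
```

```text
0 15 24
15 30 142
30 45 186
45 52 128
52 60 1729
60 70 0
55.837940476406196
[[566.4 -14.2]
 [494.3 -44.8]
 [489.4 -84.2]
 [541.6 -91.4]
 [564.2 -33.7]]
78.3 -157.0
39.7 -97.1
52.7 -7.8
61.9 68.5
19.6 83.7
```

View pics/crop1.png

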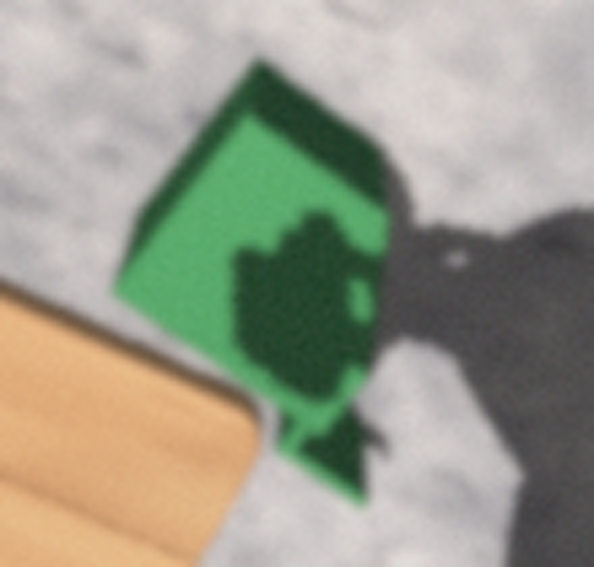

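```bash
python3 -m creep '[[-24,7,0,7,0.12],[-48,14,0,14,0.12],[-72,22,0,21,0.12],[-96,29,20,28,0.12],[-96,29,50,35,0.12],[-96,29,80,42,0.12],[-96,29,110,49,0.12],[-96,29,140,56,0.12]]' && python3 -m creep '[[0,0,20,7,0.12],[0,0,40,14,0.12],[0,0,60,21,0.12],[0,0,60,28,0.12],[0,0,60,35,0.12],[0,0,60,42,0.12],[0,0,60,46,0.12],[0,0,60,46,0.12]]'
python3 - <<'E'
from h import *
s=state();print(s['qpos'].round())
cm=camera_model('wrist');im,d=snapshot('wrist');save('wrist2',im);np.savez('pics/wrist2.npz',im=im,d=d,mtx=cm['mtx'],view=cm['view'])
P=cloud(cm,d.astype(float));hsv=cv2.cvtColor(im,cv2.COLOR_RGB2HSV)
m=(hsv[...,0]>50)&(hsv[...,0]<80)&(hsv[...,1]>80)
t=P[m];t=t[(t[:,2]>52)&(t[:,2]<60)];h=cv2.convexHull(t[:,:2].astype(np.float32));print(cv2.approxPolyDP(h,3,True)[:,0].round(1))
E
```

```text
time_s: 4.08
tool_pos: [519.2, -9.6, 159.3]
ee_rot: [180.0, 0.0, 151.5]
ft_force: [0.9, 0.6, -1.1]
width: 9.9
gripper_force: 0.0
time_s: 4.75
tool_pos: [519.2, -9.5, 100.3]
ee_rot: [180.0, -0.0, 105.7]
ft_force: [-0.2, 0.7, 0.8]
width: 10.3
gripper_force: 0.0
[ -9.  45.   7. 115. -15.  21.  27.]
[[707.4  35.5]
 [568.4 -12.3]
 [497.5 -42.5]
 [491.9 -65.8]
 [531.1 -90. ]
 [542.4 -92. ]]
```

View pics/wrist2.png

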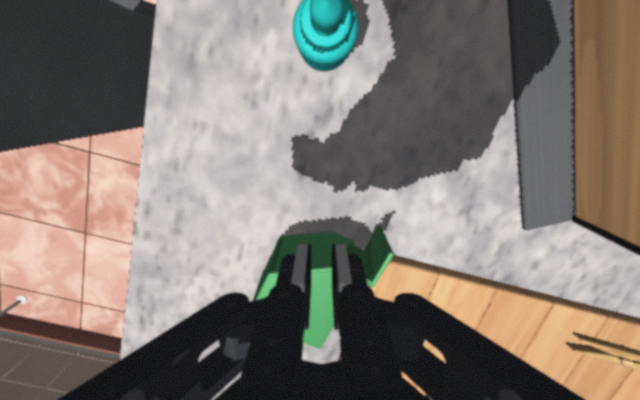

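```bash
python3 -m creep '[[0,0,24,0,0.12],[0,0,46,0,0.12],[-8,0,48,0,0.12],[-16,0,48,0,0.12],[-22,0,48,0,0.12],[-28,0,48,0,0.12],[-34,0,46,0,0.12],[-40,0,44,0,0.12]]' 
python3 - <<'E'
from h import *
cm=camera_model('side');im,d=snapshot('side')
save('side1',cv2.resize(im[200:300,260:380],None,fx=6,fy=6,interpolation=cv2.INTER_CUBIC))
E
```

```text
time_s: 5.47
tool_pos: [530.5, -50.1, 57.2]
ee_rot: [179.9, 0.0, 105.7]
ft_force: [-0.0, 1.3, 1.9]
width: 10.2
gripper_force: 0.6
```

View pics/side1.png

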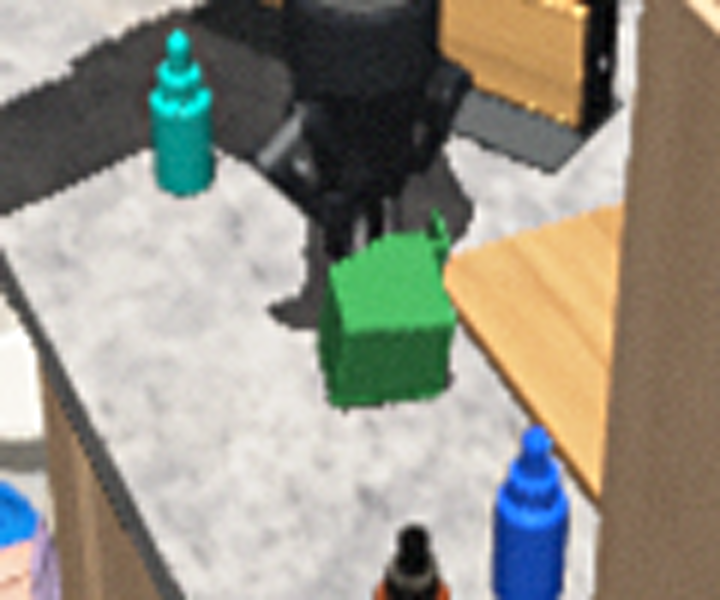

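```bash
cat >> h.py <<'E'
def green(c,show=True):
    cm=camera_model(c);im,d=snapshot(c);P=cloud(cm,d.astype(float));hsv=cv2.cvtColor(im,cv2.COLOR_RGB2HSV)
    m=(hsv[...,0]>50)&(hsv[...,0]<78)&(hsv[...,1]>90)&(P[...,0]>350)&(P[...,0]<720)&(np.abs(P[...,1])<250)&(P[...,2]>3)
    n,lab,st,_=cv2.connectedComponentsWithStats(m.astype(np.uint8));k=1+np.argmax(st[1:,4]) if n>1 else 0
    q=P[lab==k];rng=np.random.default_rng(0);r=q.copy()
    for _ in range(2):
        b=(0,)
        for _ in range(400):
            a=r[rng.integers(len(r),size=3)];nn=np.cross(a[1]-a[0],a[2]-a[0]);L=np.linalg.norm(nn)
            if L<200: continue
            nn/=L;kk=np.abs((r-a[0])@nn)<1.5
            if kk.sum()>b[0]:b=(kk.sum(),kk)
        if len(b)<2: break
        s=r[b[1]];c0=s.mean(0);nn=np.linalg.svd(s-c0,full_matrices=False)[2][2]
        if show:print(c,'plane',b[0],'n',nn.round(2),'c',c0.round(1),'range',s.min(0).round(),s.max(0).round())
        r=r[~b[1]]
        if len(r)<30: break
    return im,q
E
python3 -c "
from h import *
green('side');green('top')"
```

```text
side plane 160 n [-0.1   0.12 -0.99] c [529.1 -91.2  61.1] range [ 497. -122.   55.] [559. -58.  66.]
side plane 143 n [-0.19 -0.98 -0.07] c [ 517.6 -114.5   33.7] range [ 490. -122.    3.] [ 546. -107.   65.]
top plane 22491 n [-0.   -1.   -0.01] c [ 708.6 -512.8  635. ] range [-418. -516. -914.] [1042. -499.  850.]
top plane 6700 n [ 0.02 -0.01  1.  ] c [ -63.3  481.3 -900.5] range [ -427. -1157.  -918.] [ 318. 1773. -885.]
```

```bash
python3 -m creep '[[-4,0,-4,0,0.12],[-8,0,-8,0,0.12],[-12,0,-11,0,0.12],[-16,0,-14,0,0.12],[-20,0,-17,0,0.12],[-24,0,-19,0,0.12]]' ; python3 -c "
from h import *
green('side')"
```

```text
time_s: 6.12
tool_pos: [536.8, -73.1, 75.8]
ee_rot: [180.0, 0.0, 105.7]
ft_force: [-0.0, 0.5, -0.6]
width: 10.2
gripper_force: 0.1
side plane 82 n [-0.53 -0.67 -0.52] c [ 511.5 -116.3   28. ] range [ 485. -140.    3.] [539. -90.  50.]
side plane 35 n [ 0.79 -0.62 -0.03] c [ 546.7 -115.9   49.7] range [ 527. -139.   18.] [567. -91.  77.]
```

```bash
cat >> h.py <<'E'
from scipy.optimize import least_squares
from scipy.spatial.transform import Rotation as Ro
BX=[((-28,-28,0),(28,28,3)),((25,-28,0),(28,28,62)),((-28,-28,0),(-25,28,40)),((28,-23,58),(40.5,23,62)),((37,-23,58),(40.5,23,86))]
SD=[((-28,-28,0),(28,-25,62)),((-28,25,0),(28,28,62))]
def bsd(p,lo,hi):
    lo=np.array(lo,float);hi=np.array(hi,float);q=np.abs(p-(lo+hi)/2)-(hi-lo)/2
    return np.linalg.norm(np.maximum(q,0),axis=1)+np.minimum(q.max(1),0)
def sdf(p):
    L=[bsd(p,*b) for b in BX]
    sl=(p[:,2]-(51+p[:,0]*22/56))*np.cos(np.arctan(22/56))
    L+=[np.maximum(bsd(p,*b),sl) for b in SD]
    return np.min(L,0)
def fit(q,R0,t0):
    q=q[np.random.default_rng(1).permutation(len(q))[:900]]
    f=lambda x:sdf((q-x[:3])@(Ro.from_rotvec(x[3:])).as_matrix())
    r=least_squares(f,np.r_[t0,Ro.from_matrix(R0).as_rotvec()],loss='soft_l1',f_scale=2)
    M=Ro.from_rotvec(r.x[3:]).as_matrix();return r.x[:3],M,np.median(np.abs(f(r.x)))
def lying(phi,yaw=-7.5):  # phi 0 lying on +y, 90 upright
    y=np.radians(yaw);X=np.array([np.cos(y),np.sin(y),0]);L=np.array([-X[1],X[0],0]);Z=np.array([0,0,1.])
    a=np.radians(phi);z=np.cos(a)*L+np.sin(a)*Z;return np.c_[X,np.cross(z,X),z]
def best(q,t0=None):
    t0=q.mean(0) if t0 is None else t0
    B=None
    for phi in (0,30,60,90):
        for yaw in (-30,0,30):
            R0=lying(phi,yaw);r=fit(q,R0,t0-25*R0[:,2])
            if B is None or r[2]<B[2]:B=r
    return B
E
python3 - <<'E'
from h import *
for c in ('side','wrist'):
    im,q=green(c,False);print(c,len(q),q.min(0).round(),q.max(0).round())
    if c=='side':q=q[q[:,0]<600];t,M,e=best(q);print(t.round(1),e,'\n',M.round(2))
    save('after_'+c,im)
E
```

```text
side 141 [ 484. -142.    4.] [585. -88.  86.]
[ 513.1 -118.4   25.2] 0.6312599418444513 
 [[ 0.8   0.34  0.5 ]
 [-0.6   0.42  0.68]
 [ 0.02 -0.84  0.54]]
wrist 9824 [ 484. -119.    3.] [595. -52. 114.]
```

```bash
python3 - <<'E'
from h import *
im,q=green('wrist',False);_,q2=green('side',False)
q=np.r_[q[np.random.default_rng(0).permutation(len(q))[:700]],q2];q=q[(q[:,0]<600)]
t,M,e=best(q,np.array([525,-100,35.]));print(t.round(1),e,'\n',M.round(2))
c=np.array([[28,s*28,0] for s in (-1,1)]+[[-28,s*28,0] for s in (-1,1)]+[[0,-28,51],[28,-28,62],[-28,-28,40],[38,0,86],[7,0,27]]);print((c@M.T+t).round(1))
E
```

```text
[ 510.2 -112.    26.1] 0.5209516812311552 
 [[ 0.79  0.33  0.52]
 [-0.62  0.42  0.67]
 [ 0.   -0.85  0.53]]
[[ 523.  -141.    49.8]
 [ 541.3 -117.6    2.4]
 [ 479.  -106.4   49.8]
 [ 497.3  -83.     2.3]
 [ 527.7  -89.7   76.9]
 [ 555.5  -99.6   82.7]
 [ 499.9  -79.7   71. ]
 [ 585.1  -78.1   71.7]
 [ 529.8  -98.3   40.4]]
```

View pics/after_wrist.png

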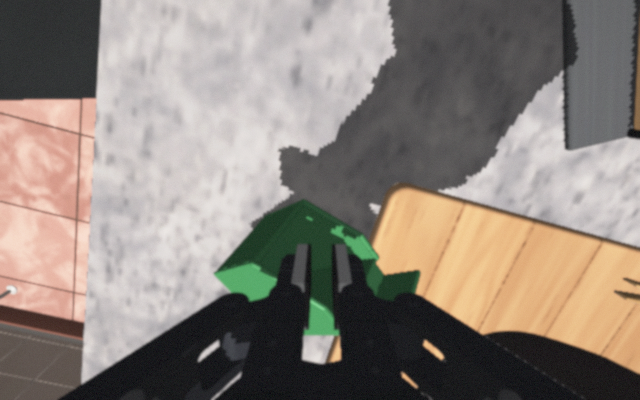

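```bash
python3 -m creep '[[-2,0,-1,7,0.12],[-4,-1,-1,14,0.12],[-6,-1,-2,21,0.12],[-8,-2,-2,28,0.12],[-9,-2,-2,35,0.12]]' ; python3 -m creep '[[-4,-1,0,0,0.12],[-8,-2,-1,0,0.12],[-12,-2,-1,0,0.12],[-16,-3,-2,0,0.12],[-20,-4,-2,0,0.12],[-24,-5,-2,0,0.12],[-27,-5,-2,0,0.12],[-27,-5,-2,0,0.12]]'; python3 - <<'E'
from h import *
im,q=green('wrist',False);_,q2=green('side',False)
q=np.r_[q[np.random.default_rng(0).permutation(len(q))[:700]],q2];q=q[(q[:,0]<600)]
t,M,e=best(q,np.array([525,-110,35.]));print(t.round(1),e,'\n',M.round(2))
t,M,e=best(q2);print(t.round(1),e,'\n',M.round(2))
E
```

```text
time_s: 6.78
tool_pos: [536.9, -81.7, 77.2]
ee_rot: [-180.0, -0.0, 70.4]
ft_force: [-0.4, 0.1, -0.3]
width: 10.2
gripper_force: 0.1
time_s: 7.45
tool_pos: [523.0, -106.7, 79.3]
ee_rot: [-180.0, 0.0, 70.6]
ft_force: [-0.4, -0.0, 0.3]
width: 10.1
gripper_force: 0.0
[ 504.9 -123.4    4.7] 0.9723045456889707 
 [[ 0.78  0.62 -0.01]
 [-0.62  0.78  0.01]
 [ 0.01 -0.    1.  ]]
[ 502.6 -125.5    5.5] 0.716631922437081 
 [[ 0.77  0.63  0.  ]
 [-0.63  0.77  0.  ]
 [-0.   -0.    1.  ]]
```

```bash
python3 -m creep '[[0,0,-35,0,0.12],[0,0,-75,0,0.5],[0,0,-110,-7,1],[0,0,-130,-14,1],[0,0,-130,-21,1],[0,0,-130,-28,1],[0,0,-130,-35,1],[0,0,-130,-42,1]]'; python3 -m creep '[[0,0,0,-7,1],[0,0,0,-14,1],[0,0,0,-21,1],[0,0,0,-29,1],[0,0,0,-29,1]]'; python3 - <<'E'
from h import *
print(state()['qpos'].round())
im,q=green('wrist',False);_,q2=green('side',False);im3,q3=green('top',False)
for n,p in (('w',q),('s',q2)):
    p=p[p[:,0]<600];t,M,e=fit(p,lying(90,-38),np.array([505,-123,3.]));print(n,len(p),t.round(1),round(e,2),np.degrees(np.arctan2(M[1,0],M[0,0])).round(1),M[:,2].round(3), 'zmax',np.percentile(p[:,2],99.5).round(1))
t0,d0=np.load('pics/top0.npz'),0
P=cloud(t0,t0['d'].astype(float));b=P[(P[...,0]>570)&(P[...,0]<590)&(P[...,1]<-60)&(P[...,1]>-200)];print('board z',np.median(b[:,2]))
# path search for the lip
from collections import deque
lip=[(28,58,40.5,62),(37,58,40.5,86),(25,0,28,62),(-28,0,28,3)]
pts=[]
for a,b_,c,d in lip:
    for x in np.arange(a,c+.1,.5): pts+= [(x,b_),(x,d)]
    for z in np.arange(b_,d+.1,.5): pts+= [(a,z),(c,z)]
pts=np.array(pts)-[28,58]
def free(x,z,th):
    c,s=np.cos(th),np.sin(th);X=pts[:,0]*c+pts[:,1]*s+x;Z=-pts[:,0]*s+pts[:,1]*c+z   # lip point at (x,z), z rel. lower edge
    m=.4
    solid=((X>0+m)&(X<5-m)&((Z<-m)|((Z>22+m)&(Z<58))))|((X>=5-m)&(X<24)&((Z<-12)|(Z>34)))|(X>24-m)|((X>5-m)&(X<5+m)&(Z<-m)) 
    return not solid.any()
xs=np.arange(-45,14);zs=np.arange(-30,31);ths=np.arange(0,71,5)
F=np.array([[[free(x,z,np.radians(t)) for t in ths] for z in zs] for x in xs])
def reach(kmax):
    seen=np.zeros_like(F);s=(45,30,0);
    if not F[s]: print('start blocked');return None
    par={s:None};D=deque([s])
    while D:
        n=D.popleft()
        if xs[n[0]]<=-44: 
            path=[]
            while n: path.append((xs[n[0]],zs[n[1]],ths[n[2]]));n=par[n]
            return path[::-1]
        for i in (-1,0,1):
            for j in (-1,0,1):
                for k in (-1,0,1):
                    m=(n[0]+i,n[1]+j,n[2]+k)
                    if all(0<=m[a]<F.shape[a] for a in range(3)) and m[2]<=kmax and m not in par and F[m]: par[m]=n;D.append(m)
for k in range(len(ths)):
    p=reach(k)
    if p: print('min tilt',ths[k]);print([tuple(map(int,a)) for a in p[::-1]]);break
p=reach(10)
if p: print('50',[tuple(map(int,a)) for a in p[::-1]])
E
```

```text
time_s: 8.22
tool_pos: [523.5, -105.1, 209.5]
ee_rot: [180.0, 0.0, 113.1]
ft_force: [-0.3, -0.3, 0.2]
width: 85.6
gripper_force: 0.0
time_s: 8.63
tool_pos: [523.4, -105.3, 209.3]
ee_rot: [180.0, -0.0, 141.9]
ft_force: [0.1, 0.6, 0.8]
width: 85.2
gripper_force: 0.0
[  6.  35.   1. 108.  -1.  37.  59.]
w 3985 [ 506.  -123.1    4. ] 0.31 -39.2 [-0.005 -0.003  1.   ] zmax 86.2
s 546 [ 502.7 -125.     5.3] 0.69 -38.8 [ 0. -0.  1.] zmax 87.5
board z 14.453722708723944
min tilt 25
[(-44, -29, 0), (-43, -28, 0), (-42, -27, 0), (-41, -26, 0), (-40, -25, 0), (-39, -24, 0), (-38, -23, 0), (-37, -22, 0), (-36, -21, 0), (-35, -20, 0), (-34, -19, 0), (-33, -18, 0), (-32, -17, 0), (-31, -16, 0), (-30, -15, 0), (-29, -14, 0), (-28, -13, 0), (-27, -12, 0), (-26, -11, 0), (-25, -10, 0), (-24, -9, 0), (-23, -8, 0), (-22, -7, 0), (-21, -6, 0), (-20, -5, 0), (-19, -4, 5), (-18, -3, 10), (-17, -2, 15), (-16, -1, 20), (-15, 0, 25), (-14, 1, 25), (-13, 2, 25), (-12, 3, 20), (-11, 4, 20), (-10, 4, 20), (-9, 3, 15), (-8, 2, 10), (-7, 2, 10), (-6, 1, 5), (-5, 1, 5), (-4, 0, 0), (-3, 0, 0), (-2, 0, 0), (-1, 0, 0), (0, 0, 0)]
50 [(-44, -29, 0), (-43, -28, 0), (-42, -27, 0), (-41, -26, 0), (-40, -25, 0), (-39, -24, 0), (-38, -23, 0), (-37, -22, 0), (-36, -21, 0), (-35, -20, 0), (-34, -19, 0), (-33, -18, 0), (-32, -17, 0), (-31, -16, 0), (-30, -15, 0), (-29, -14, 0), (-28, -13, 0), (-27, -12, 0), (-26, -11, 0), (-25, -10, 0), (-24, -9, 0), (-23, -8, 0), (-22, -7, 0), (-21, -6, 0), (-20, -5, 0), (-19, -4, 5), (-18, -3, 10), (-17, -2, 15), (-16, -1, 20), (-15, 0, 25), (-14, 1, 25), (-13, 2, 25), (-12, 3, 20), (-11, 4, 20), (-10, 4, 20), (-9, 3, 15), (-8, 2, 10), (-7, 2, 10), (-6, 1, 5), (-5, 1, 5), (-4, 0, 0), (-3, 0, 0), (-2, 0, 0), (-1, 0, 0), (0, 0, 0)]
```

```bash
python3 -m creep '[[18,-25,10,1,1],[18,-25,50,1,1],[18,-25,90,1,1],[18,-25,130,1,1],[18,-25,165,1,1],[18,-25,187,1,1],[18,-25,187,1,1],[18,-25,187,1,0.5]]'; python3 -m creep '[[0,0,0,0,0.3],[0,0,0,0,0.3],[0,0,0,0,0.3],[0,0,0,0,0.3]]'; python3 -m creep '[[0,0,-20,0,0.3],[0,0,-60,0,0.3],[0,0,-100,0,0.3],[0,0,-140,0,0.3],[0,0,-160,0,0.3]]'; python3 - <<'E'
from h import *
im,q=green('wrist',False);_,q2=green('side',False);s=state();print(s['tool_pos'])
for n,p in (('w',q),('s',q2)):
    t,M,e=fit(p,lying(90,-38),s['tool_pos']-[0,0,30]);print(n,len(p),t.round(1),round(e,2),M.round(2).tolist())
E
```

```text
time_s: 9.45
tool_pos: [493.2, -113.9, 21.7]
ee_rot: [-179.9, -0.1, 140.6]
ft_force: [0.5, -0.6, 1.1]
width: 75.6
gripper_force: 0.0
time_s: 9.78
tool_pos: [495.0, -114.4, 24.2]
ee_rot: [179.9, 0.2, 140.7]
ft_force: [-0.7, -1.1, 7.6]
width: 55.0
gripper_force: 64.2
time_s: 10.2
tool_pos: [495.4, -114.5, 187.4]
ee_rot: [179.8, 0.4, 140.7]
ft_force: [0.1, 0.4, -1.4]
width: 55.1
gripper_force: 64.1
[ 496.33834311 -114.61161317  186.86260522]
w 17230 [ 507.5 -122.2  166.4] 0.29 [[0.77, 0.64, -0.0], [-0.64, 0.77, 0.0], [0.0, 0.0, 1.0]]
s 485 [ 506.5 -124.2  169.3] 0.73 [[0.77, 0.63, -0.01], [-0.63, 0.77, -0.0], [0.01, 0.01, 1.0]]
```

```bash
python3 -m creep '[[4,20,-14,-7,0.3],[8,48,-28,-14,0.3],[12,76,-42,-21,0.3],[17,105,-56,-28,0.3],[22,134,-70,-35,0.3],[26,160,-86,-42,0.3],[30,185,-86,-49,0.3],[30,200,-86,-56,0.3]]'; python3 -m creep '[[0,0,0,-7,0.3],[0,0,0,-14,0.3],[0,0,0,-14,0.3],[0,0,0,-14,0.3]]'; python3 - <<'E'
from h import *
s=state();print(s['tool_pos'],s['ee_rot'],s['qpos'].round())
cm=camera_model('wrist');im,d=snapshot('wrist');save('wrist5',im);P=cloud(cm,d.astype(float))
np.savez('pics/wrist5.npz',im=im,P=P)
m=(P[...,2]>20)&(P[...,2]<300)&(np.hypot(P[...,0]-643,P[...,1]-143)<190)&(P[...,0]>560)
hsv=cv2.cvtColor(im,cv2.COLOR_RGB2HSV);m&=(hsv[...,0]<25)&(hsv[...,1]>60)
q=P[m];a=np.radians(30.2);X=np.array([np.cos(a),np.sin(a)]);Y=np.array([-X[1],X[0]])
u=(q[:,:2]-[643.3,143.3])@X;v=(q[:,:2]-[643.3,143.3])@Y
print(len(q))
for z0 in range(0,280,20):
    k=(q[:,2]>=z0)&(q[:,2]<z0+20)
    if k.sum()>50:print(z0,k.sum(),'u pct',np.percentile(u[k],[5,25,50,75]).round(1),'v',np.percentile(v[k],[1,99]).round(), 'slope',np.polyfit(v[k&(abs(u-np.median(u[k]))<4)],u[k&(abs(u-np.median(u[k]))<4)],1).round(3))
im,q=green('wrist',False);t,M,e=fit(q,Ro.from_euler('z',30).as_matrix(),s['tool_pos']-[0,0,25]);print(len(q),t.round(1),round(e,2),M.round(3).tolist())
E
```

```text
time_s: 10.97
tool_pos: [598.0, 63.9, 268.7]
ee_rot: [179.9, 0.1, -162.7]
ft_force: [-0.5, 0.5, -1.3]
width: 55.6
gripper_force: 64.3
time_s: 11.3
tool_pos: [596.5, 59.3, 267.3]
ee_rot: [179.9, -0.1, -149.5]
ft_force: [-0.9, 0.3, -1.0]
width: 55.1
gripper_force: 64.2
[596.4841954   59.33124843 267.33884955] [ 1.79943272e+02 -1.02033644e-01 -1.49506333e+02] [  1.  36. -19.  92.  14.  54.  98.]
5827
20 437 u pct [1.4 1.7 1.9 2.2] v [-125.   99.] slope [0.   1.93]
40 466 u pct [1.3 1.7 1.9 2.2] v [-125.   92.] slope [0.    1.919]
60 677 u pct [ 1.3  1.8  2.1 13.7] v [-124.   83.] slope [0.    1.891]
80 310 u pct [1.4 1.9 2.3 4.1] v [35. 77.] slope [0.003 2.716]
100 62 u pct [1.4 1.7 1.9 2.2] v [46. 65.] slope [0.009 1.42 ]
120 164 u pct [1.2 1.6 1.8 2.1] v [45. 61.] slope [0.004 1.643]
140 136 u pct [1.1 1.5 1.9 2.2] v [45. 55.] slope [0.022 0.737]
160 84 u pct [1.3 1.6 1.8 2.1] v [45. 55.] slope [ 0.036 -0.063]
180 108 u pct [ 1.9 17.1 20.2 23. ] v [ 54. 125.] slope [ 0.219 -6.465]
200 76 u pct [ 3.6  6.1 10.4 15.4] v [109. 128.] slope [ 0.148 -8.093]
220 724 u pct [0.9 1.4 1.8 2.1] v [-88. 129.] slope [-1.000e-03  1.932e+00]
240 2535 u pct [1.  1.5 2.1 4.5] v [-124.  125.] slope [-1.000e-03  2.134e+00]
17268 [606.2  67.7 247.5] 0.69 [[0.475, 0.871, 0.122], [-0.879, 0.477, 0.011], [-0.048, -0.113, 0.992]]
```

```bash
python3 -m creep '[[-8,5,-3,0,0.3],[-16,10,-6,0,0.3],[-24,14,-6,0,0.3],[-32,14,-6,0,0.3],[-32,14,-6,0,0.3]]'; python3 - <<'E'
from h import *
s=state();a=np.radians(30.2);X=np.array([np.cos(a),np.sin(a)]);Y=np.array([-X[1],X[0]])
for c in ('wrist','side'):
    im,q=green(c,False);q=q[(np.abs(q-s['tool_pos'])<110).all(1)]
    R0=Ro.from_euler('z',30.5,degrees=True).as_matrix()
    t,M,e=fit(q,R0,s['tool_pos']-[0,0,21]+13.5*R0[:,0]);print(c,len(q),t.round(1),round(e,2),M.round(3).tolist())
    d=t[:2]-[643.3,143.3];print('u,v',(d@X).round(1),(d@Y).round(1))
d=s['tool_pos'][:2]-[643.3,143.3];print('tcp',d@X,d@Y)
E
```

```text
time_s: 11.82
tool_pos: [619.1, 90.7, 274.4]
ee_rot: [180.0, 0.2, -149.2]
ft_force: [0.7, 0.6, -1.9]
width: 55.1
gripper_force: 64.2
wrist 17303 [629.7  97.7 253.4] 0.27 [[0.866, -0.501, 0.005], [0.501, 0.866, 0.011], [-0.01, -0.007, 1.0]]
u,v -34.7 -32.6
side 389 [628.2  96.3 252.7] 0.86 [[0.861, -0.507, 0.036], [0.507, 0.861, -0.021], [-0.02, 0.036, 0.999]]
u,v -36.7 -33.0
tcp -47.358931683431884 -33.33127915303801
```

```bash
cat > g.py <<'E'
from h import *
a=np.radians(30.2);X=np.array([np.cos(a),np.sin(a)]);Y=np.array([-X[1],X[0]])
def pose(th,cs=('wrist','side')):
    s=state()
    for c in cs:
        im,q=green(c,False);q=q[(np.abs(q-s['tool_pos'])<110).all(1)];B=None
        for t_ in th:
            R0=Ro.from_euler('ZY',[30.5,t_],degrees=True).as_matrix()
            r=fit(q,R0,s['tool_pos']+[0,0,8]+R0@[13.5,0,-32])
            if B is None or r[2]<B[2]:B=r
        t,M,e=B;d=t[:2]-[643.3,143.3];lp=t+M@[28,0,58];dl=lp[:2]-[643.3,143.3]
        print(c,len(q),'err',round(e,2),'tilt',np.degrees(np.arctan2(M[:2,2]@X,M[2,2])).round(1),'yaw',np.degrees(np.arctan2(M[1,1],M[0,1])).round(1)-90,'roll',np.degrees(M[2,1]).round(1),'org u,v,z',(d@X).round(1),(d@Y).round(1),t[2].round(1),'lip u,v,z',(dl@X).round(1),(dl@Y).round(1),lp[2].round(1))
    d=s['tool_pos'][:2]-[643.3,143.3];print('tcp u,v,z',(d@X).round(1),(d@Y).round(1),s['tool_pos'][2].round(1))
    return im
E
python3 -m creep '[[-8,0,0,0,0.3],[-13,0,-7,0,0.3],[-19,0,-13,0,0.3],[-26,0,-17,0,0.3],[-32,0,-20,0,0.3],[-35,0,-21,0,0.3],[-35,0,-21,0,0.3]]'; python3 -c "
from g import *
pose((0,20,40))"
```

```text
time_s: 12.5
tool_pos: [643.3, 102.3, 293.6]
ee_rot: [180.0, -0.9, -149.4]
ft_force: [-10.2, -5.9, 0.7]
width: 55.0
gripper_force: 64.6
wrist 20743 err 0.38 tilt 22.5 yaw 30.5 roll -0.2 org u,v,z -22.2 -34.6 271.6 lip u,v,z 25.8 -34.2 314.4
side 368 err 0.73 tilt 22.3 yaw 28.700000000000003 roll -0.1 org u,v,z -26.7 -35.4 270.8 lip u,v,z 21.2 -36.6 313.8
tcp u,v,z -20.6 -35.5 293.6
```

```bash
python3 -m creep '[[-2,0,3,0,0.3],[-5,0,5,0,0.3],[-8,0,6,0,0.3],[-11,0,5,0,0.3],[-14,0,3,0,0.3],[-14,0,3,0,0.3]]'; python3 -c "
from g import *
pose((10,20,40))"
```

```text
time_s: 13.1
tool_pos: [656.1, 109.3, 293.6]
ee_rot: [-179.9, -0.7, -149.4]
ft_force: [-12.4, -6.8, 12.6]
width: 55.2
gripper_force: 69.9
wrist 22861 err 0.41 tilt 36.6 yaw 31.400000000000006 roll -1.3 org u,v,z -19.8 -36.0 274.8 lip u,v,z 37.2 -34.1 304.6
side 366 err 0.82 tilt 37.7 yaw 29.900000000000006 roll 0.5 org u,v,z -25.4 -36.4 274.1 lip u,v,z 32.2 -36.9 302.9
tcp u,v,z -6.1 -35.8 293.6
```

```bash
python3 -m creep '[[10,0,-4,0,0.3],[25,0,-6,0,0.3],[45,0,-6,0,0.3],[65,0,-6,0,0.3],[75,0,-6,0,0.3],[75,0,-6,0,0.3]]'; cat > fr.py <<'E'
import numpy as np
pts=[]
for a,b_,c,d in [(28,58,40.5,62),(37,58,40.5,86),(25,0,28,62),(-28,0,28,3)]:
    for x in np.arange(a,c+.1,.5): pts+= [(x,b_),(x,d)]
    for z in np.arange(b_,d+.1,.5): pts+= [(a,z),(c,z)]
pts=np.array(pts)-[28,58]
def free(x,z,th,m=0):
    c,s=np.cos(th),np.sin(th);X=pts[:,0]*c+pts[:,1]*s+x;Z=-pts[:,0]*s+pts[:,1]*c+z
    sol=((X>m)&(X<5-m)&((Z<-m)|((Z>22+m)&(Z<58))))|((X>=5-m)&(X<24)&((Z<-12)|(Z>34)))|(X>24-m)|((X>5-m)&(X<5+m)&(Z<-m))
    return not sol.any()
if __name__=='__main__':
    for t in (40,37,34,30,25,20,15,10,5,0):
        o=[]
        for x in range(-45,14,3):
            f=[z for z in range(-15,31) if free(x,z,np.radians(t))]
            o.append(f'{x}:[{f[0]},{f[-1]}]' if f else f'{x}:-')
        print(t,*o)
E
python3 fr.py; python3 - <<'E'
from g import *
im=pose((10,20,30,40),('wrist',))
cm=camera_model('wrist');im,d=snapshot('wrist');P=cloud(cm,d.astype(float))
q=P[np.isfinite(P).all(-1)];u=(q[:,:2]-[643.3,143.3])@X;v=(q[:,:2]-[643.3,143.3])@Y
k=(u>6)&(u<24)&(abs(v)<120)&(q[:,2]>240)&(q[:,2]<275);print('stand top z',np.percentile(q[k,2],[10,50,90]).round(1))
k=(abs(u-1.5)<3)&(v>-110)&(v<-60)&(q[:,2]>150);h,e=np.histogram(q[k,2],bins=np.arange(150,270,4));print([(int(b),int(a)) for a,b in zip(h,e)])
E
```

```text
time_s: 13.7
tool_pos: [594.0, 72.9, 298.8]
ee_rot: [-179.9, -0.1, -149.4]
ft_force: [-0.1, -0.0, -1.3]
width: 54.6
gripper_force: 68.4
40 -45:[-15,30] -42:[-15,30] -39:[-15,30] -36:[-15,30] -33:[-15,30] -30:[-15,30] -27:[-13,8] -24:[-9,6] -21:[-5,6] -18:[-2,8] -15:[2,12] -12:[5,15] -9:[9,18] -6:[9,18] -3:- 0:- 3:- 6:- 9:- 12:-
37 -45:[-15,30] -42:[-15,30] -39:[-15,30] -36:[-15,30] -33:[-15,30] -30:[-15,30] -27:[-15,30] -24:[-11,5] -21:[-7,5] -18:[-3,6] -15:[1,10] -12:[5,14] -9:[8,17] -6:[8,17] -3:[7,17] 0:- 3:- 6:- 9:- 12:-
34 -45:[-15,30] -42:[-15,30] -39:[-15,30] -36:[-15,30] -33:[-15,30] -30:[-15,30] -27:[-15,30] -24:[-13,4] -21:[-9,3] -18:[-4,4] -15:[0,8] -12:[5,12] -9:[7,15] -6:[7,15] -3:[6,15] 0:- 3:- 6:- 9:- 12:-
30 -45:[-15,30] -42:[-15,30] -39:[-15,30] -36:[-15,30] -33:[-15,30] -30:[-15,30] -27:[-15,30] -24:[-15,3] -21:[-11,2] -18:[-6,2] -15:[-1,5] -12:[5,10] -9:[7,14] -6:[7,14] -3:[5,14] 0:- 3:- 6:- 9:- 12:-
25 -45:[-15,30] -42:[-15,30] -39:[-15,30] -36:[-15,30] -33:[-15,30] -30:[-15,30] -27:[-15,30] -24:[-15,30] -21:[-15,1] -18:[-9,0] -15:[-2,0] -12:[4,7] -9:[6,12] -6:[6,
[... 809 characters left out ...]
- -3:[1,6] 0:[1,6] 3:- 6:- 9:- 12:-
0 -45:[-15,30] -42:[-15,30] -39:[-15,30] -36:[-15,30] -33:[-15,30] -30:[-15,30] -27:[-15,30] -24:[-15,30] -21:[-15,30] -18:[-15,30] -15:[-15,30] -12:- -9:- -6:- -3:[0,6] 0:[0,6] 3:- 6:- 9:- 12:-
wrist 22966 err 0.4 tilt 35.6 yaw 30.599999999999994 roll -0.3 org u,v,z -91.2 -35.5 279.8 lip u,v,z -34.7 -34.9 310.6
tcp u,v,z -78.0 -36.1 298.8
stand top z [257.3 258.  258.8]
[(150, 0), (154, 0), (158, 0), (162, 0), (166, 0), (170, 0), (174, 0), (178, 0), (182, 0), (186, 0), (190, 0), (194, 0), (198, 0), (202, 0), (206, 0), (210, 0), (214, 0), (218, 0), (222, 0), (226, 0), (230, 0), (234, 0), (238, 0), (242, 0), (246, 0), (250, 1), (254, 8), (258, 3), (262, 0)]
```

```bash
python3 - <<'E'
from g import *
for c in ('wrist','side'):
    im,q=green(c,False);u=(q[:,:2]-[643.3,143.3])@X;v=(q[:,:2]-[643.3,143.3])@Y;z=q[:,2]
    k=(abs(v+35)<30)&(u<30);u,z,v=u[k],z[k],v[k];print(c,k.sum(),'u max',np.percentile(u,[98,99.5,100]).round(1),'z at umax',np.median(z[u>np.percentile(u,99)]).round(1),'z max',np.percentile(z,[98,99.5,100]).round(1),'v',v.min().round(1),v.max().round(1))
    for u0 in range(-130,10,6):
        m=(u>=u0)&(u<u0+6)&(abs(v+35)<18)
        if m.sum()>3: print((u0+3,np.percentile(z[m],[2,50,98]).round(1).tolist()),end=' ')
    print()
im,d=snapshot('side');save('side5',cv2.resize(im[90:190,290:400],None,fx=6,fy=6,interpolation=cv2.INTER_CUBIC))
print(state()['time_s'])
E
```

```text
wrist 23017 u max [-35.3 -34.  -24.4] z at umax 310.7 z max [326.7 327.3 365.8] v -63.0 -6.2
(-115, [292.7, 294.4, 296.1]) (-109, [294.7, 299.4, 304.0]) (-103, [302.9, 307.6, 312.3]) (-97, [311.2, 316.0, 320.5]) (-91, [319.4, 323.8, 327.3]) (-85, [325.2, 326.3, 361.3]) (-61, [280.8, 281.0, 282.3]) (-55, [279.7, 283.7, 288.3]) (-49, [287.0, 291.8, 296.5]) (-43, [295.1, 300.1, 305.0]) (-37, [303.4, 308.1, 312.1]) (-31, [283.7, 310.7, 311.7]) (-25, [305.0, 307.1, 307.7]) 
side 400 u max [-38.8 -26.2 -22.3] z at umax 307.9 z max [327.2 329.1 338.9] v -63.8 -5.2
(-115, [291.7, 295.7, 300.1]) (-109, [290.3, 301.4, 308.5]) (-103, [304.7, 310.0, 317.8]) (-97, [301.8, 317.8, 324.2]) (-91, [275.9, 324.3, 328.2]) (-43, [300.8, 303.5, 309.0]) (-37, [303.9, 308.3, 311.1]) 
13.95
```

View pics/side5.png

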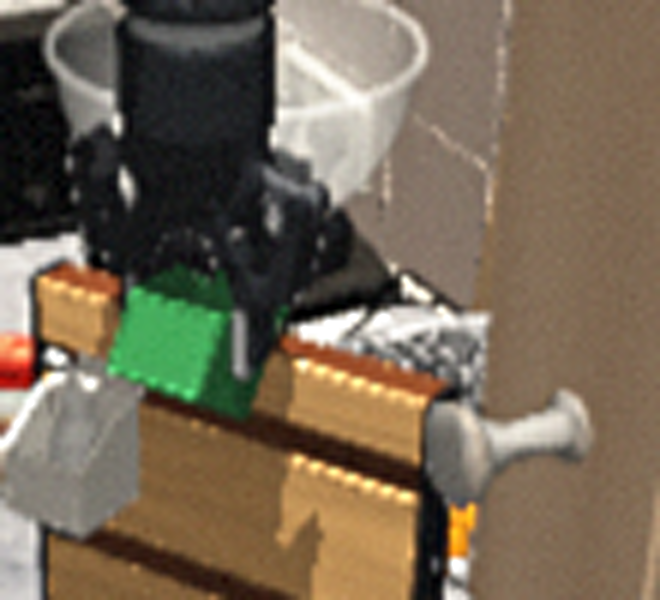

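```bash
python3 -m creep '[[4,0,30,0,0.3],[4,0,65,0,0.3],[2,0,95,0,0.3],[0,0,111,0,0.3],[-6,0,111,0,0.3],[-6,0,111,0,0.3]]'; python3 - <<'E'
from g import *
pose((30,40))
im,q=green('wrist',False);u=(q[:,:2]-[643.3,143.3])@X;v=(q[:,:2]-[643.3,143.3])@Y;z=q[:,2]
for u0 in range(-108,10,3):
    m=(u>=u0)&(u<u0+3)&(abs(v+35)<15)
    if m.sum()>3: print((u0+1.5,np.percentile(z[m],[5,50,95]).round(1).tolist()),end=' ')
E
```

```text
time_s: 14.45
tool_pos: [601.8, 79.4, 186.9]
ee_rot: [179.9, 0.1, -149.2]
ft_force: [1.0, 0.6, -0.6]
width: 55.4
gripper_force: 68.3
wrist 22922 err 0.66 tilt 32.0 yaw 32.3 roll 0.7 org u,v,z -80.0 -33.9 168.5 lip u,v,z -25.5 -32.3 202.8
side 350 err 0.77 tilt 36.1 yaw 30.099999999999994 roll -1.4 org u,v,z -86.1 -35.1 168.8 lip u,v,z -29.3 -34.5 199.2
tcp u,v,z -68.0 -34.3 186.9
(-106.5, [182.7, 184.2, 185.3]) (-103.5, [184.6, 186.8, 189.2]) (-100.5, [188.5, 191.1, 193.5]) (-97.5, [192.7, 195.2, 197.6]) (-94.5, [196.8, 199.4, 201.9]) (-91.5, [201.0, 203.4, 206.0]) (-88.5, [204.9, 207.5, 210.1]) (-85.5, [209.1, 211.7, 214.2]) (-82.5, [213.3, 215.7, 217.0]) (-79.5, [215.4, 216.0, 216.6]) (-76.5, [249.9, 250.6, 251.4]) (-49.5, [169.6, 171.4, 173.7]) (-46.5, [172.6, 175.2, 177.7]) (-43.5, [176.8, 179.4, 181.8]) (-40.5, [180.8, 183.3, 186.1]) (-37.5, [184.9, 187.5, 190.2]) (-34.5, [189.0, 191.7, 194.3]) (-31.5, [193.3, 195.9, 198.6]) (-28.5, [197.2, 199.9, 201.8]) (-25.5, [200.2, 201.0, 201.7]) (-22.5, [198.0, 199.0, 199.7]) (-19.5, [195.7, 196.9, 197.5])
```

```bash
python3 -m creep '[[-3,0,0,0,0.3],[-6,0,0,0,0.3],[-9,0,-3,0,0.3],[-12,0,-6,0,0.3],[-15,0,-10,0,0.3],[-18,0,-13,0,0.3],[-21,0,-15,0,0.3],[-21,0,-15,0,0.3]]'; python3 - <<'E'
from g import *
pose((30,40))
im,q=green('wrist',False);u=(q[:,:2]-[643.3,143.3])@X;v=(q[:,:2]-[643.3,143.3])@Y;z=q[:,2]
for u0 in range(-40,20,3):
    m=(u>=u0)&(u<u0+3)&(abs(v+35)<15)
    if m.sum()>3: print((u0+1.5,np.percentile(z[m],[5,50,95]).round(1).tolist()),end=' ')
E
```

```text
time_s: 15.27
tool_pos: [619.5, 89.3, 203.0]
ee_rot: [-180.0, 0.1, -149.3]
ft_force: [0.2, 0.4, -1.2]
width: 55.2
gripper_force: 68.3
wrist 22979 err 0.43 tilt 35.5 yaw 31.0 roll -0.5 org u,v,z -60.7 -34.1 184.4 lip u,v,z -4.2 -33.1 215.3
side 348 err 0.83 tilt 34.7 yaw 29.400000000000006 roll 0.4 org u,v,z -65.6 -34.8 183.6 lip u,v,z -9.6 -35.7 215.4
tcp u,v,z -47.7 -34.6 203.0
(-32.5, [5.8, 183.9, 185.1]) (-29.5, [183.5, 186.0, 188.7]) (-26.5, [187.6, 190.1, 192.6]) (-23.5, [191.6, 194.2, 197.0]) (-20.5, [195.6, 198.2, 200.9]) (-17.5, [199.8, 202.4, 205.2]) (-14.5, [204.0, 206.6, 209.4]) (-11.5, [208.2, 210.8, 213.5]) (-8.5, [211.4, 214.1, 215.5]) (-5.5, [212.9, 213.7, 214.4]) (-2.5, [210.4, 211.8, 212.6]) (0.5, [208.6, 209.7, 210.3])
```

```bash
python3 -m creep '[[-2,0,4,0,0.3],[-3,0,8,0,0.3],[-4,0,12,0,0.3],[-5,0,15,0,0.3],[-6,0,18,0,0.3],[-7,0,21,0,0.3],[-7,0,21,0,0.3]]'; python3 -c "
from g import *
pose((5,20,35))"
```

```text
time_s: 16.0
tool_pos: [628.1, 93.4, 183.9]
ee_rot: [-179.9, 0.5, -149.3]
ft_force: [1.7, -0.7, 10.9]
width: 55.0
gripper_force: 72.3
wrist 22277 err 0.6 tilt 18.6 yaw 31.900000000000006 roll -0.8 org u,v,z -43.9 -35.4 164.1 lip u,v,z 1.2 -33.4 210.1
side 364 err 0.86 tilt 22.4 yaw 28.799999999999997 roll -0.9 org u,v,z -48.4 -36.1 162.9 lip u,v,z -0.4 -36.7 205.9
tcp u,v,z -38.2 -35.5 183.9
```

```bash
python3 -m creep '[[1,0,3,0,0.3],[1,0,6,0,0.3],[1,0,8,0,0.3],[1,0,8,0,0.8],[2,0,8,0,1],[2,0,8,0,1],[4,0,8,0,1],[4,0,8,0,1]]'; python3 -c "
from g import *
save('wrist6',pose((0,15,25),('side','wrist')))"
```

```text
time_s: 16.77
tool_pos: [620.3, 89.7, 172.7]
ee_rot: [180.0, -0.1, -149.3]
ft_force: [0.1, 0.2, 0.5]
width: 85.4
gripper_force: 0.0
side 388 err 0.71 tilt -3.2 yaw 29.0 roll -1.2 org u,v,z -29.5 -35.5 144.0 lip u,v,z -4.8 -34.7 203.5
wrist 16479 err 0.26 tilt -2.6 yaw 30.099999999999994 roll -0.1 org u,v,z -29.5 -34.0 143.8 lip u,v,z -4.2 -34.0 203.0
tcp u,v,z -46.9 -34.8 172.7
```

```bash
python3 -m creep '[[0,0,-20,0,1],[0,0,-40,0,0.5],[0,0,-40,0,0],[0,0,-40,0,0],[-12,0,-40,0,0],[-24,0,-40,0,0],[-24,0,-30,0,0],[-24,0,-28,0,0]]'; python3 -m creep '[[-3,0,0,0,0],[-6,0,0,0,0],[-9,0,0,0,0],[-12,0,0,0,0],[-15,0,0,0,0],[-16,0,0,0,0],[-16,0,0,0,0]]'; python3 -c "
from g import *
pose((0,15),('side','wrist'));print(state()['ft_force'])"
```

```text
time_s: 17.53
tool_pos: [640.2, 102.3, 198.5]
ee_rot: [179.9, -0.2, -149.3]
ft_force: [-0.1, -0.5, -1.2]
width: 0.8
gripper_force: 0.0
time_s: 18.12
tool_pos: [645.2, 103.4, 198.8]
ee_rot: [179.9, -1.6, -149.5]
ft_force: [-24.2, -11.7, 9.2]
width: 0.4
gripper_force: 0.0
side 465 err 0.77 tilt -4.4 yaw 31.0 roll -0.4 org u,v,z -29.4 -35.2 144.5 lip u,v,z -5.9 -34.4 204.5
wrist 11472 err 0.3 tilt -3.2 yaw 30.0 roll -0.0 org u,v,z -29.2 -34.1 143.7 lip u,v,z -4.5 -34.1 203.2
tcp u,v,z -18.4 -35.4 198.8
[-23.75422789 -11.32143209   8.06013622]
```

```bash
python3 -m creep '[[6,0,0,0,0],[10,0,-10,0,0],[16,0,-40,0,0],[40,-10,-75,0,0.3],[80,-20,-95,0,0.6],[110,-20,-100,0,1],[110,-20,-100,0,1]]'; python3 - <<'E'
from g import *
s=state();print(s['tool_pos'])
cm=camera_model('wrist');im,d=snapshot('wrist');save('wrist7',im);P=cloud(cm,d.astype(float))
q=P.reshape(-1,3);c=im.reshape(-1,3).astype(int);u=(q[:,:2]-[643.3,143.3])@X;v=(q[:,:2]-[643.3,143.3])@Y;z=q[:,2]
for n,vc in (('green',-35),('white',82)):
    for lo,hi in ((vc-15,vc+15),(vc-23.5,vc-18),(vc+18,vc+23.5)):
        print(n,lo,hi)
        for u0 in np.arange(-62,14,2):
            m=(u>=u0)&(u<u0+2)&(v>lo)&(v<hi)&(z>130)&(z<300)
            if m.sum()>3: print((float(u0+1),np.percentile(z[m],[5,50,95]).round(0).tolist()),end=' ')
        print()
E
```

```text
time_s: 18.8
tool_pos: [567.2, 31.9, 304.3]
ee_rot: [-179.8, -0.1, -149.6]
ft_force: [-0.3, -1.1, -1.3]
width: 48.6
gripper_force: 0.0
[567.24995832  31.91085116 304.29581174]
green -50 -20
(-57.0, [170.0, 178.0, 182.0]) (-55.0, [144.0, 163.0, 182.0]) (-53.0, [140.0, 149.0, 181.0]) (-31.0, [142.0, 144.0, 145.0]) (-29.0, [143.0, 143.0, 145.0]) (-27.0, [143.0, 144.0, 144.0]) (-25.0, [142.0, 144.0, 145.0]) (-23.0, [143.0, 144.0, 145.0]) (-21.0, [143.0, 144.0, 145.0]) (-19.0, [143.0, 144.0, 145.0]) (-17.0, [143.0, 144.0, 145.0]) (-15.0, [143.0, 144.0, 145.0]) (-13.0, [143.0, 144.0, 145.0]) (-11.0, [143.0, 145.0, 145.0]) (-9.0, [144.0, 144.0, 146.0]) (-7.0, [144.0, 145.0, 145.0]) (-5.0, [144.0, 197.0, 204.0]) (-3.0, [146.0, 182.0, 203.0]) (-1.0, [145.0, 156.0, 204.0]) (1.0, [203.0, 227.0, 235.0]) (3.0, [204.0, 226.0, 233.0]) (5.0, [203.0, 204.0, 205.0]) (7.0, [204.0, 211.0, 216.0]) (9.0, [204.0, 207.0, 214.0]) 
green -58.5 -53
(-57.0, [174.0, 180.0, 181.0]) (-55.0, [143.0, 163.0, 182.0]) (-53.0, [148.0, 181.0, 181.0]) (-31.0, [143.0, 144.0, 144.0]) (-29.0, [143.0, 143.0, 143.0]) (-27.0, [
[... 1581 characters left out ...]
193.0, 200.0, 210.0]) (-31.0, [199.0, 199.0, 213.0]) (-25.0, [228.0, 229.0, 231.0]) (-23.0, [228.0, 230.0, 231.0]) (1.0, [230.0, 234.0, 240.0]) (3.0, [233.0, 237.0, 242.0]) 
white 58.5 64
(-55.0, [147.0, 170.0, 184.0]) (-53.0, [145.0, 167.0, 184.0]) (-37.0, [178.0, 184.0, 190.0]) (-35.0, [180.0, 186.0, 193.0]) (-33.0, [183.0, 190.0, 195.0]) (-31.0, [188.0, 192.0, 197.0]) (-29.0, [189.0, 192.0, 196.0]) (-27.0, [190.0, 193.0, 195.0]) (-23.0, [189.0, 191.0, 192.0]) 
white 100 105.5
(-55.0, [146.0, 169.0, 184.0]) (-53.0, [145.0, 166.0, 184.0]) (-27.0, [144.0, 145.0, 146.0]) (-25.0, [145.0, 145.0, 146.0]) (-23.0, [144.0, 146.0, 228.0]) (-21.0, [145.0, 225.0, 231.0]) (-19.0, [145.0, 145.0, 228.0])
```

View pics/wrist7.png

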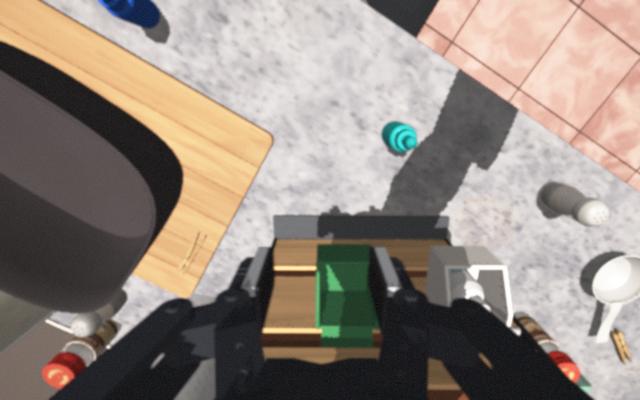

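```bash
python3 -m creep '[[-12,12,20,0,0],[-25,23,50,0,0],[-36,23,85,0,0],[-36,23,115,0,0],[-36,23,125,0,0],[-42,23,125,0,0],[-48,23,125,0,0],[-52,23,125,0,0]]'; python3 -m creep '[[-3,0,0,0,0],[-5,0,0,0,0],[-7,0,0,0,0],[-9,0,0,0,0],[-9,0,0,0,0]]';  python3 -c "
from g import *
pose((0,),('side','wrist'))"
```

```text
time_s: 19.52
tool_pos: [600.9, 81.5, 177.2]
ee_rot: [180.0, -0.6, -149.4]
ft_force: [-15.7, -6.7, 7.9]
width: -0.1
gripper_force: 8.5
time_s: 19.93
tool_pos: [601.0, 81.5, 177.1]
ee_rot: [179.9, -1.6, -149.5]
ft_force: [-26.2, -10.0, 18.6]
width: -0.2
gripper_force: 14.3
side 290 err 0.76 tilt -2.8 yaw 26.900000000000006 roll -1.7 org u,v,z -29.7 -36.2 144.2 lip u,v,z -4.6 -35.8 203.6
wrist 854 err 0.64 tilt 100.0 yaw -25.799999999999997 roll 2.5 org u,v,z -36.6 -35.4 155.3 lip u,v,z -4.7 -80.2 121.8
tcp u,v,z -67.6 -32.1 177.1
```

```bash
python3 -m creep '[[9,0,0,0,0],[9,0,6,0,0],[6,0,6,0,0],[4,0,3,0,0],[4,0,0,0,0],[4,0,-3,0,0],[3,0,-6,0,0],[3,0,-8,0,0]]';  python3 -c "
from g import *
pose((0,),('side',))"; python3 -m creep '[[8,0,0,0,0],[16,0,0,0,0],[16,0,-20,0,0]]'; python3 -c "
from g import *
pose((0,),('side','wrist'))"
```

```text
time_s: 20.7
tool_pos: [600.0, 79.9, 182.1]
ee_rot: [180.0, -1.4, -149.5]
ft_force: [-15.6, -9.7, -7.8]
width: -0.2
gripper_force: 8.6
side 294 err 0.85 tilt 7.4 yaw 26.400000000000006 roll -4.1 org u,v,z -36.0 -37.4 148.9 lip u,v,z -0.9 -35.8 202.9
tcp u,v,z -69.3 -33.0 182.1
time_s: 21.0
tool_pos: [594.0, 77.4, 203.7]
ee_rot: [180.0, -0.2, -149.3]
ft_force: [0.4, 0.2, -0.7]
width: 0.1
gripper_force: 0.0
side 442 err 2.29 tilt -77.8 yaw 22.400000000000006 roll 0.6 org u,v,z -6.8 -38.1 173.3 lip u,v,z -57.2 -31.7 212.9
wrist 2007 err 0.58 tilt 93.9 yaw 30.200000000000003 roll 1.7 org u,v,z -56.5 -34.3 171.5 lip u,v,z -0.6 -33.4 139.6
tcp u,v,z -75.8 -32.1 203.7
```

```bash
python3 -m creep '[[15,-5,-30,0,0.3],[30,-15,-60,0,0.6],[46,-23,-90,0,1],[46,-23,-100,0,1]]'; cat >> g.py <<'E'
def hung(cs=('side','wrist')):
    R0=Ro.from_euler('Z',30.2,degrees=True).as_matrix();o=np.r_[np.array([643.3,143.3])-27*X-35*Y,143]
    for c in cs:
        im,q=green(c,False);q=q[(np.abs(q-o-[0,0,30])<75).all(1)]
        t,M,e=fit(q,R0,o);d=t[:2]-[643.3,143.3];lp=t+M@[28,0,58];dl=lp[:2]-[643.3,143.3]
        print(c,len(q),'err',round(e,2),'tilt',np.degrees(np.arctan2(M[:2,2]@X,M[2,2])).round(1),'org u,v,z',(d@X).round(1),(d@Y).round(1),t[2].round(1),'lip',(dl@X).round(1),(dl@Y).round(1),lp[2].round(1))
        u=(q[:,:2]-[643.3,143.3])@X;v=(q[:,:2]-[643.3,143.3])@Y
        for z0 in (150,165,175,185,195):
            k=(abs(q[:,2]-z0)<4)&(abs(v+35)<22);f=k&(u<-45);b=k&(u>-15)&(u<4)
            print(z0,'front',np.median(u[f]).round(1) if f.any() else 0,'back',np.median(u[b]).round(1) if b.any() else 0,end='; ')
        print()
E
python3 -c "
from g import *
hung()"
```

```text
time_s: 21.43
tool_pos: [569.8, 32.2, 310.1]
ee_rot: [-179.7, 0.5, -149.6]
ft_force: [0.5, 0.3, 0.5]
width: 48.0
gripper_force: 0.0
side 559 err 0.74 tilt -3.5 org u,v,z -30.1 -35.6 144.5 lip -5.7 -35.0 204.1
150 front -56.5 back -4.5; 165 front -57.9 back -5.1; 175 front -58.0 back -4.4; 185 front -59.6 back -4.8; 195 front 0 back -5.7; 
wrist 5484 err 0.36 tilt -3.1 org u,v,z -26.1 -33.9 144.0 lip -1.2 -33.9 203.4
150 front -54.6 back -1.5; 165 front -55.3 back -2.2; 175 front -55.8 back -2.8; 185 front -54.9 back -3.2; 195 front 0 back -3.6;
```

```bash
python3 -m creep '[[32,-20,0,0,1],[65,-40,0,0,1],[97,-60,0,0,1],[130,-80,0,0,1],[162,-100,0,0,1],[195,-120,0,0,1],[228,-140,0,0,1],[260,-160,0,0,1]]'; python3 -m creep '[[31,-19,10,0,1],[31,-19,10,0,1],[31,-19,10,0,1]]'; python3 - <<'E'
from h import *
print(state()['qpos'].round(),state()['tool_pos'])
cm=camera_model('wrist');im,d=snapshot('wrist')
L=spotter.landmark_of('wrist','bottle')+[]
for l in L[:5]:
    r,c=l['pixel'];b=im[max(int(r)-6,0):int(r)+6,max(int(c)-6,0):int(c)+6].reshape(-1,3);print(round(l['confidence'],2),round(c),round(r),b.mean(0).round() if b.size else '')
P=cloud(cm,d.astype(float))
m=(P[...,2]>8)&(P[...,2]<120)&(np.hypot(P[...,0]-448,P[...,1]+258)<32);q=P[m]
for z0 in range(8,110,8):
    k=(q[:,2]>=z0)&(q[:,2]<z0+8)
    if k.sum()>5:print(z0,k.sum(),q[k].mean(0).round(1),q[k].min(0).round(1),q[k].max(0).round(1),im[m][k].mean(0).round())
save('wrist8',im)
E
```

```text
time_s: 22.2
tool_pos: [425.6, -235.6, 303.4]
ee_rot: [180.0, 0.0, -149.2]
ft_force: [0.2, -0.3, 0.4]
width: 85.2
gripper_force: 0.0
time_s: 22.45
tool_pos: [408.0, -268.6, 292.8]
ee_rot: [179.9, -0.0, -149.5]
ft_force: [0.6, 1.4, -0.0]
width: 85.3
gripper_force: 0.0
[ 41.  26. -20. 108.  12.  48. 136.] [ 407.95519092 -268.58812041  292.83789617]
0.7 298 233 [ 26.  56. 115.]
0.7 489 317 [33. 44. 48.]
0.63 228 139 [170.  90.  28.]
0.61 302 180 [135. 110. 100.]
8 36 [ 439.4 -272.6   11.9] [ 435.3 -284.8    8. ] [ 452.2 -255.8   15.8] [141. 135. 132.]
16 33 [ 439.2 -272.6   20.1] [ 435.3 -284.7   16.5] [ 448.9 -255.3   23.9] [127. 123. 122.]
24 37 [ 439.8 -272.5   27.8] [ 435.3 -284.8   24.2] [ 455.7 -255.1   31.9] [129. 123. 118.]
32 41 [ 439.5 -272.2   35.8] [ 435.3 -284.7   32. ] [ 450.9 -254.3   39.8] [130. 119. 111.]
40 40 [ 440.  -272.6   43.7] [ 435.3 -284.9   40. ] [ 454.7 -253.8   47.6] [122. 108. 102.]
48 53 [ 439.7 -272.8   51.8] [ 435.2 -284.6   48.3] [ 455.  -256.9   55.8] [108.  85.  76.]
56 212 [ 445.6 -270.5   59.8] [ 435.8 -284.3   56.1] [ 466.2 -252.2   63.7] [128.  76.  57.]
64 49 [ 444.5 -271.4   68.1] [ 440.3 -279.9   64. ] [ 455.5 -257.2   71.9] [70. 46. 37.]
72 165 [ 448.4 -269.6   76.4] [ 440.8 -279.2   72.2] [ 462.3 -256.7   79.9] [82. 76. 71.]
80 23 [ 447.6 -269.8   83.3] [ 445.7 -274.4   80. ] [ 452.1 -263.7   87. ] [33. 32. 30.]
88 34 [ 448.1 -269.6   92.6] [ 445.3 -274.6   88.3] [ 458.1 -262.4   95.7] [30. 29. 28.]
96 89 [ 451.4 -268.5   98.5] [ 445.9 -273.9   96. ] [ 457.5 -262.5  102.4] [50. 48. 48.]
```

```bash
python3 -m creep '[[-19,-11,20,0,1],[-37,-22,55,0,1],[-37,-22,95,0,1],[-37,-22,135,0,1],[-37,-22,175,0,1],[-37,-22,210,0,1],[-37,-22,228,0,1],[-37,-22,228,0,1]]'; python3 -m creep '[[0,0,0,0,0.5],[0,0,0,0,0.2],[0,0,0,0,0.2],[0,0,0,0,0.2],[0,0,0,0,0.2],[0,0,0,0,0.2],[0,0,0,0,0.2]]'; python3 -m creep '[[0,0,-15,0,0.2],[0,0,-50,0,0.2],[0,0,-91,0,0.2],[0,0,-132,0,0.2],[0,0,-173,0,0.2],[0,0,-214,0,0.2],[0,0,-255,0,0.2],[0,0,-255,0,0.2]]'; python3 - <<'E'
from h import *
s=state();cm=camera_model('wrist');im,d=snapshot('wrist');P=cloud(cm,d.astype(float));q=P-s['tool_pos'];hsv=cv2.cvtColor(im,cv2.COLOR_RGB2HSV)
m=(np.hypot(q[...,0],q[...,1])<30)&(q[...,2]<5)&(q[...,2]>-90);h=q[m];print(m.sum(),h.min(0).round(1),h.max(0).round(1))
br=m&(hsv[...,0]<18)&(hsv[...,1]>90);g=q[br];print('brown',len(g))
for z0 in range(-80,0,8):
    k=(g[:,2]>=z0)&(g[:,2]<z0+8)
    if k.sum()>8: print(z0,k.sum(),g[k].mean(0).round(1),g[k].min(0).round(1),g[k].max(0).round(1))
E
```

```text
time_s: 23.22
tool_pos: [451.4, -263.5, 62.4]
ee_rot: [179.6, -0.1, -149.0]
ft_force: [0.1, 0.9, 0.9]
width: 85.4
gripper_force: 0.0
time_s: 23.8
tool_pos: [453.5, -268.8, 67.9]
ee_rot: [-179.8, 0.1, -149.3]
ft_force: [0.7, -1.5, 6.7]
width: 25.9
gripper_force: 53.0
time_s: 24.47
tool_pos: [455.7, -268.6, 329.5]
ee_rot: [-179.3, 0.5, -149.3]
ft_force: [1.4, -0.5, -2.1]
width: 25.7
gripper_force: 51.5
3851 [-18.7 -24.6 -67.7] [17.6 21.   5. ]
brown 1335
-40 48 [ -8.7 -13.9 -36.9] [-13.3 -16.5 -39.8] [  1.6 -11.2 -32.8]
-32 22 [-12.3 -11.5 -26.1] [-15.4 -15.2 -31.9] [ -7.   -8.5 -24. ]
-24 36 [ -9.7 -10.4 -18.1] [-17.4 -16.3 -23.9] [  4.3   5.1 -16.1]
-16 650 [-12.2  -6.2 -10.7] [-18.1 -16.3 -16. ] [ 5.1 14.4 -8. ]
-8 558 [-8.6 -3.5 -6.4] [-16.6 -22.7  -8. ] [ 7.8 18.5 -0. ]
```

```bash
python3 -m creep '[[-25,16,0,0,0.2],[-56,37,0,0,0.2],[-88,57,0,0,0.2],[-120,78,0,0,0.2],[-152,99,0,0,0.2],[-184,119,0,0,0.2],[-216,140,0,0,0.2],[-248,161,0,0,0.2]]'; python3 -m creep '[[-30,20,0,0,0.2],[-60,40,0,0,0.2],[-85,56,0,0,0.2],[-95,62,0,0,0.2],[-95,62,0,0,0.2],[-95,62,0,0,0.2]]'; python3 - <<'E'
from g import *
s=state();d=s['tool_pos'][:2]-[643.3,143.3];print('tcp u v',d@X,d@Y,s['tool_pos'][2],s['ee_rot'])
cm=camera_model('side');im,dd=snapshot('side');P=cloud(cm,dd.astype(float));hsv=cv2.cvtColor(im,cv2.COLOR_RGB2HSV)
q=P-s['tool_pos'];m=(np.hypot(q[...,0],q[...,1])<60)&(q[...,2]<0)&(q[...,2]>-85)&(P[...,2]>235)
u=(P[...,:2]-[643.3,143.3])@X;v=(P[...,:2]-[643.3,143.3])@Y
for z0 in range(-80,0,8):
    k=m&(q[...,2]>=z0)&(q[...,2]<z0+8)&(u<0)
    if k.sum()>2: print(z0,k.sum(),'u',u[k].min().round(1),u[k].max().round(1),'v',v[k].min().round(1),v[k].max().round(1),im[k].mean(0).round())
hung(('side',))
E
```

```text
time_s: 25.18
tool_pos: [582.2, -0.9, 319.8]
ee_rot: [179.9, -0.2, -149.3]
ft_force: [-0.2, -0.7, -0.7]
width: 26.0
gripper_force: 51.3
time_s: 25.68
tool_pos: [632.0, 98.9, 319.8]
ee_rot: [180.0, -0.2, -149.3]
ft_force: [0.5, -1.9, 0.1]
width: 25.5
gripper_force: 51.2
tcp u v -32.05503015724696 -32.67447034141284 319.7890019558208 [ 179.99429638   -0.19056667 -149.2660414 ]
-80 19 u -4.2 -0.0 v -81.9 11.9 [136. 103.  63.]
-72 32 u -49.1 -0.3 v -83.3 16.0 [130.  96.  63.]
-64 35 u -52.5 -0.3 v -75.0 15.8 [152. 130. 107.]
-56 25 u -52.5 -27.2 v -47.4 -24.8 [144. 135. 140.]
-48 25 u -52.7 -30.9 v -49.0 -22.7 [149. 146. 143.]
-40 23 u -53.5 -27.9 v -48.8 -24.0 [170. 141.  99.]
-32 25 u -52.8 -29.1 v -48.5 -20.7 [151. 127. 114.]
-24 31 u -53.5 -30.5 v -51.2 -23.2 [142. 112. 102.]
-16 26 u -55.0 -32.1 v -51.8 -15.5 [128.  66.  39.]
-8 36 u -48.9 -27.0 v -55.7 -8.2 [82. 63. 55.]
side 564 err 0.83 tilt -3.5 org u,v,z -29.6 -35.0 144.1 lip -5.2 -35.3 203.7
150 front -56.7 back -4.3; 165 front -57.5 back -4.9; 175 front -57.8 back -4.4; 185 front -58.9 back -6.3; 195 front 0 back -4.7;
```

```bash
python3 -m creep '[[-5,-2.5,0,0,0.2],[-5,-2.5,20,0,0.2],[-5,-2.5,45,0,0.2],[-5,-2.5,65,0,0.2],[-5,-2.5,80,0,0.2],[-5,-2.5,90,0,0.2],[-5,-2.5,98,0,0.2],[-5,-2.5,100,0,0.2]]'; python3 -m creep '[[0,0,1,0,0.2],[0,0,3,0,0.2],[0,0,5,0,0.2],[0,0,5,0,0.2]]'; python3 -c "
from g import *
s=state();d=s['tool_pos'][:2]-[643.3,143.3];print('tcp u v',d@X,d@Y,s['tool_pos'][2],s['ft_force'])
hung(('side',))"
```

```text
time_s: 26.45
tool_pos: [638.2, 98.9, 220.3]
ee_rot: [180.0, -0.1, -149.4]
ft_force: [-0.8, -0.6, -0.3]
width: 25.4
gripper_force: 51.3
time_s: 26.78
tool_pos: [638.7, 100.0, 216.6]
ee_rot: [-180.0, 0.0, -149.3]
ft_force: [-0.3, 0.2, -0.1]
width: 25.3
gripper_force: 51.3
tcp u v -25.777674969186346 -35.10620979545377 216.6130261468058 [-0.32431977  0.15495817 -0.06380869]
side 356 err 0.75 tilt -3.8 org u,v,z -29.8 -34.6 144.9 lip -5.6 -36.6 204.6
150 front -56.6 back 0; 165 front -57.2 back 0; 175 front -58.2 back 0; 185 front -60.0 back -6.9; 195 front 0 back -5.2;
```

```bash
python3 -m creep '[[0,0,1.5,0,0.2],[0,0,3,0,0.2],[0,0,3,0,0.2]]'; python3 -m creep '[[0,0,0,0,0.35],[0,0,0,0,0.45],[0,0,0,0,0.5],[0,0,0,0,0.5]]'; python3 -c "
from g import *
hung(('side',))"
```

```text
time_s: 27.08
tool_pos: [638.4, 99.9, 213.1]
ee_rot: [180.0, -0.0, -149.3]
ft_force: [1.0, 0.7, -0.1]
width: 25.5
gripper_force: 51.3
time_s: 27.42
tool_pos: [638.6, 100.0, 213.5]
ee_rot: [-180.0, 0.0, -149.3]
ft_force: [-0.4, -0.6, 0.4]
width: 42.6
gripper_force: 0.0
side 332 err 0.79 tilt -5.6 org u,v,z -28.8 -35.3 144.9 lip -6.6 -34.8 205.3
150 front -56.8 back 0; 165 front -55.9 back 0; 175 front -57.7 back 0; 185 front -60.0 back 0; 195 front 0 back 0;
```

Released. Go straight up, back off, and look.

```bash
python3 -m creep '[[0,0,-20,0,0.5],[0,0,-50,0,0.5],[0,0,-85,0,0.5],[10,0,-110,0,0.5],[45,-10,-110,0,0.5],[80,-20,-110,0,0.5],[90,-22,-110,0,0.5],[90,-22,-110,0,0.5]]'; python3 - <<'E'
from g import *
hung()
cm=camera_model('wrist');im,d=snapshot('wrist');save('wrist9',im);P=cloud(cm,d.astype(float))
u=(P[...,:2]-[643.3,143.3])@X;v=(P[...,:2]-[643.3,143.3])@Y;z=P[...,2]
for z0 in (150,165,180,190,200,208,216,225,235,243):
    k=(u>-60)&(u<-4)&(abs(v+35)<24)&(abs(z-z0)<4)&~((im[...,1]>im[...,0].astype(int)+25))
    if k.sum()>4: print(z0,k.sum(),'u',np.percentile(u[k],[2,98]).round(1),'v',np.percentile(v[k],[2,98]).round(1))
a=np.hypot(u+28,v+35)<30
print('max z',np.nanpercentile(z[a],99.8))
i2,_=snapshot('side');A=cv2.resize(im,(480,300));B=cv2.resize(i2[110:230,240:380],(350,300),interpolation=cv2.INTER_CUBIC);save('fin',np.hstack([A,B])[:, :800])
E
```

```text
time_s: 28.13
tool_pos: [570.4, 31.4, 323.7]
ee_rot: [-179.9, -0.2, -149.6]
ft_force: [-0.1, -0.1, 0.1]
width: 42.6
gripper_force: 0.0
side 398 err 0.82 tilt -3.2 org u,v,z -29.4 -34.7 144.7 lip -4.6 -34.9 204.2
150 front -56.7 back 0; 165 front -57.2 back 0; 175 front -57.6 back 0; 185 front -57.8 back -6.3; 195 front 0 back -5.8; 
wrist 2439 err 0.42 tilt -3.1 org u,v,z -26.0 -39.1 142.7 lip -1.2 -32.7 201.8
150 front -54.5 back -1.4; 165 front -55.2 back -2.2; 175 front -55.8 back -2.7; 185 front -55.4 back -3.2; 195 front 0 back -3.6; 
150 42 u [-54.9 -30.1] v [-56.9 -12.4]
165 110 u [-55.4 -30.8] v [-50.1 -19.1]
180 147 u [-55.1 -30.3] v [-50.3 -14.8]
190 133 u [-44.  -29.3] v [-50.5 -19.4]
200 335 u [-43.8 -19.1] v [-49.8 -18.1]
208 190 u [-41.  -22.9] v [-47.3 -21.3]
216 218 u [-39.8 -24.1] v [-45.3 -23. ]
225 111 u [-36.3 -23.2] v [-42.4 -25.9]
235 93 u [-36.  -29.7] v [-40.4 -28.2]
243 147 u [-35.7 -26.7] v [-39.3 -28.7]
max z 257.8068367661879
```

View pics/fin.png

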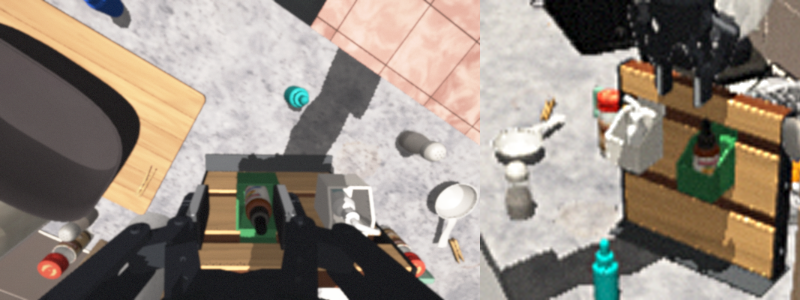

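```bash
python3 -c "
from cell import order
print(order.hand_in())"
```

```text
the job is handed in; nothing more can be done
None
```

The job is handed in at about 28 s: the green bin was stood on its base and let go, then hung in the upper groove (resting about 3° off flush, top roughly 3 mm out, which matches the tongue's play in the groove and which pushing did not cure), and the brown bottle stands in it with the salt shaker and spice jar undisturbed; the hand-in gave no verdict.

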